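# Lock a specimen away and latch the locker door

## Task

Pick up the specimen cup with the orange lid and stand it inside the open white locker, keeping it upright all the way, and let go of it. Then push the blue-framed door shut until its sprung tongue snaps in behind the strike, so the door stays latched with the cup standing inside. Leave the white-lidded cup and the dropper bottle where they are.

Things in the scene. Friction and masses are not known exactly. Their poses are not given: they have to be found in the camera images.
- cup_orange: the specimen cup to lock away, clear body with an orange screw lid; 72 high, body 50 and lid 54 in diameter, lid from 58 up; 0.05 kg, loose. Origin: centre of its underside, z up. It stands in one of two places left of the locker, the white-lidded cup in the other
- cup_white: specimen cup of the same size with a white lid; a bystander, loose. Origin: centre of its underside
- bottle: amber dropper bottle, 33 in diameter, 106 high, loose; a bystander to the right of the locker. Origin: centre of its underside
- locker: white steel specimen locker, fixed; 160 deep (x), 216 wide (y), 235 high. Origin: on the table, middle of the front opening plane; +x runs into the locker, +y to its left side, z up. Floor top at z 8, roof underside at z 227, side walls' inner faces at y +-100, back wall's at x 154. The roof reaches to the front plane: a cup comes in from the front, with the tool tilted
- locker_floor (a point): a good place for the cup's underside: on the locker's inner floor, halfway across, 55 behind the front plane
- door (a joint): door angle, rad: 0 shut, grows as the free edge swings out toward the robot (counterclockwise from above), up to 2.0. Blue frame with a clear pane 3.5 behind the frame's outer face; 214 wide, z 5 to 230, 12 thick, hinged on the locker's right (-y) edge; light, with a little friction: it stays where it is left
- door_hinge (a point): point on the vertical hinge axis, at the door's outer face, height 117; in the locker's frame x -14, y -108
- door_pad (a point): a good point to push, on the plane of the door's outer face, 150 from the hinge, height 185. Its x axis is the door's normal, pointing to the inner side (into the locker when shut), its y axis runs from the hinge to the free edge
- tongue (a joint): how far the brass tongue at the door's free edge is pushed in, m: 0 fully out, 0.010 fully in; a spring (2 to 5 N) drives it out. Its slope meets the strike within about 0.1 rad of shut; a push rising to about 6 N at the free edge (8 N nearer the hinge) takes it over, then it springs out behind the strike and holds the door
- strike (a point): middle of the strike, an upright steel bar 8 thick and 34 high inside the locker's left front edge; in the locker's frame x 4, y 92, z 107
- knob (a point): tip of a black knob on the door's outer face near the free edge, 22 in diameter, standing out 18, at z 107 and 200 from the hinge (fixed, not needed). Behind it on the inner face is the latch case, reaching 27 into the locker when shut, 156 to 190 from the hinge, z 90 to 124
Things that resemble listed ones, but are neither listed nor needed, are in the scene too. Of the things like the cup_orange, leave any that is pink or yellow; of the rest the larger one is meant.

How it is judged:
By the outcome, as a careful person would: the job done as asked, in the order asked, and still so for the second after the job is handed in, with the robot touching nothing.
It also fails if it takes over 72 s, if anything falls off the work surface, if the arm or the gripper's body presses on something with over 40 N, if the wrist force passes 120 N, or if a joint passes its speed limit or range.

## Robot

A 6-joint arm with a two-finger parallel gripper is mounted at the origin on a cart in front of the work surface, level with it; the furniture and walls round the work are solid. World frame = base frame: x ahead of the robot, y to its left, z up, the work surface at z = 0. Lengths are in mm, angles in rad, forces in N, time in s.
With the tool pointing down it reaches from about 300 to 775 mm from the base axis. Payload 14.6 kg.
Tool frame: the origin (TCP) lies at the very end of the fingers, on their centre line; the grasp point (between the pads) lies manip.grasp_offset behind it (manip.grasp_offset is the distance from the TCP to the grasp point, in mm); z points along the fingers, y is the direction in which the jaws open and shut (so a half turn about z gives the same grasp; the last joint's range is limited). The gripper opens to 94 mm and grips with 3 to 60 N. Pads are 16 mm wide; open, the fingers measure 119 mm over their backs; the gripper's body (75 mm by 177 mm) begins 78 mm behind the grasp point.
Start: joints at [-1.337, 0.3, 1.521, -0, 1.321, -0.067], TCP at [162.949, -525.297, 205.446] pointing down, gripper open.
Joint ranges: [-3.03, 3.03], [-0.79, 2.21], [0.23, 2.52], [-1.04, 4.18], [0, 3.07], [-2.55, 2.55]. Speed limits (rad/s): [2.22, 2.22, 2.57, 3.14, 3.14, 3.14].

## Interface

Orientations are given as [roll, pitch, yaw] about the fixed x, y, z axes, in that order (R = Rz(yaw) Ry(pitch) Rx(roll)).
In Python, from cell import manip gives the robot as it stands.
- The arm moves only by the tool send_rows, never from a script. Its argument "commands" is a list of rows, each a list of 2 entries, a list of its own where there are three numbers: the shift along the tool's x, y, z in m, then the turn about the tool's z in rad. A call has exactly 8 rows; each row is the pose to reach, as a shift and turn from the pose commanded when the call began, along the tool's axes at that moment; what a row does not reach only later rows make up. A row lasts 1/12 s, in which the tool goes at most 41.7 mm and 7.16 degrees, less where a joint would pass 70% of its speed; a pose out of reach is approached as far as the arm can. A call with a gripper value outside its range is refused whole. "hand" is the closure, from -1 (fully open) to 1 (shut), so that 0 is half open, set as the call begins (left out, the last holds). The fingers move at their own pace and stop on an object; "force" is the grip in N (left out, the last holds). Time passes only in rows, so rows that repeat a pose let the fingers close, or fill a call up. It gives the time, the measured TCP pose, the force and the opening at its end, in the units of the state.
- manip.read_state(): the state, without advancing time (a new reading comes with each control period).
- manip.camera(name): name is "side" or "top"; returns the picture (480x640x3 uint8, red, green, blue); there is no depth.
- manip.camera_model(name): a dict with "K" (3x3 intrinsics, pixels), "eye" and "attitude" of the camera in the world. Camera axes: x right, y down, z forward; pixel columns grow to the right and rows downward; lengths in mm; the calibration is good to about 2 mm. A picture is of the moment at which its call begins. camera_model takes no time and is no camera call.
- manip.sign_off(): hands the job in, once; it reports no verdict.
The state is a dict: "clock": time; "joints": joint angles; "qd": joint speeds; "effort": joint torques, N m; "eef_pos": TCP position; "eef_rot": TCP orientation; "wrist_force": force on the tool from outside, world axes, zero at the start; "moment": the same for the moment, N m; "finger_gap": finger opening in mm.
Only numpy, scipy, OpenCV 4.12 (cv2) and the standard library are available. Lean on these libraries where they do the work, as an engineer would, in place of code of your own. Each camera call takes 0.05 s, during which the arm holds its last target.

## Working session

There is one attempt and no reset: what is moved stays moved. The work goes in short steps, Python scripts to look and compute and a tool call to move; the robot and the scene stay as the last step left them, time stands still between calls to the robot, and variables do not carry over. Pictures are saved under pics/ and viewed, and the job is handed in when it is done.

Besides the shell and the picture viewer there is one more tool, called after "Request:" by a JSON object that holds its "fn" and its "kwargs". send_rows: Moves the arm, as the interface text tells. Its arguments: {"type":"object","properties":{"commands":{"type":"array","items":{"type":"array"}},"hand":{"type":"number"},"force":{"type":"number"}},"required":["commands"]}

```bash
ls -a; mkdir -p pics
python3 - <<'E'
from cell import manip
import cv2
s=manip.read_state(); print(s); print(manip.grasp_offset)
for n in("side","top"):
    print(n,manip.camera_model(n)); cv2.imwrite(f"pics/{n}0.png",manip.camera(n)[:,:,::-1])
E
```

```text
.
..
pics
{'clock': 0.0, 'joints': array([-1.33655984e+00,  3.00469136e-01,  1.52155826e+00,  2.80506772e-05,
        1.32071733e+00, -6.66176011e-02]), 'qd': array([ 5.53240886e-05, -5.37960863e-04,  2.81544855e-04,  9.74749541e-05,
        2.33287686e-04,  4.21221880e-05]), 'effort': array([-3.70572365e-03, -5.31805873e+01, -3.52741420e+01,  7.05567375e-02,
        2.43495789e-02, -4.50282175e-05]), 'eef_pos': array([ 162.91986089, -525.04636148,  204.89706846]), 'eef_rot': array([-3.14044495e+00, -1.03800940e-04,  3.00847067e-01]), 'wrist_force': array([-0.39292163,  0.42302382,  0.52849365]), 'moment': array([ 0.04916626, -0.00506317,  0.05331516]), 'finger_gap': 93.64031520475602}
18.8
side {'K': array([[576.94146562,   0.        , 321.61946216],
       [  0.        , 576.94146562, 244.18865222],
       [  0.        ,   0.        ,   1.        ]]), 'eye': array([  58.22014473, 1180.01562484,  663.48419652]), 'attitude': array([-1.96332472,  0.00529582, -2.73824014])}
top {'K': array([[508.74504011,   0.        , 312.59165539],
       [  0.        , 508.74504011, 233.001873  ],
       [  0.        ,   0.        ,   1.        ]]), 'eye': array([ 479.13793813,    3.88710902, 1474.37389966]), 'attitude': array([-3.07637080e+00,  6.04530854e-04, -1.54308327e+00])}
```

View pics/side0.png

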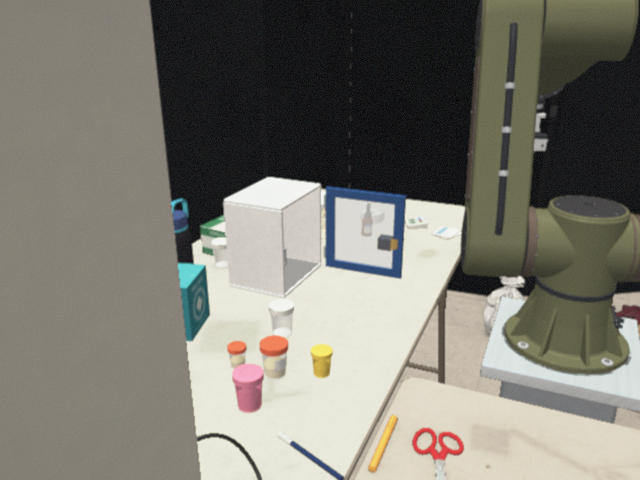

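View pics/top0.png

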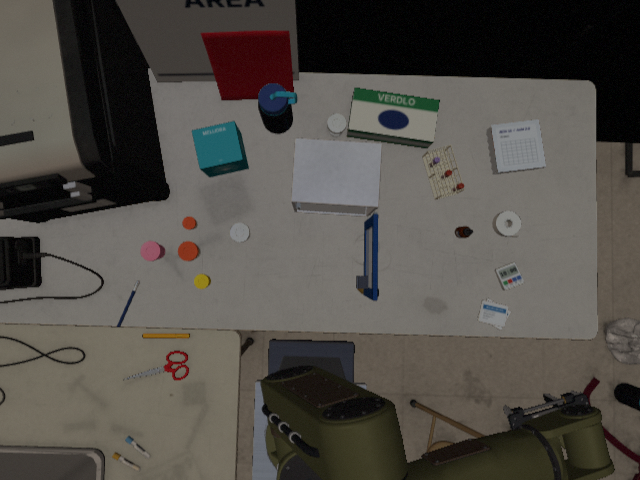

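In the pictures, the cup-like candidates are: large orange lid, top (188,251) / side (273,357); small orange lid, top (190,223) / side (237,353); pink, top (151,251); yellow, top (202,282); white lid, top (240,232). The larger orange one fits, because pink and yellow are excluded and it is bigger than the other orange. I'll confirm it in a crop.

```bash
cat > h.py <<'E'
import numpy as np, cv2
from scipy.spatial.transform import Rotation as R
from cell import manip
def cam(n):
    m=manip.camera_model(n); return m["K"],np.array(m["eye"]),R.from_euler('xyz',m["attitude"]).as_matrix()
def proj(n,p):
    K,e,A=cam(n); c=(np.atleast_2d(p)-e)@A; u=c@K.T; return u[:,:2]/u[:,2:]
def ray(n,uv):
    K,e,A=cam(n); d=A@np.linalg.solve(K,[uv[0],uv[1],1]); return e,d
def onz(n,uv,z):
    e,d=ray(n,uv); return e+d*(z-e[2])/d[2]
E
python3 - <<'E'
from h import *
t=cv2.imread("pics/top0.png"); s=cv2.imread("pics/side0.png")
a=cv2.resize(t[190:310,120:280],(640,480),interpolation=cv2.INTER_CUBIC)
cv2.imwrite("pics/c_top.png",a)
cv2.imwrite("pics/c_side.png",cv2.resize(s[290:420,200:360],(640,520),interpolation=cv2.INTER_CUBIC))
cv2.imwrite("pics/c_lock.png",cv2.resize(t[120:320,280:400],(480,800))[:, :][:600] if 0 else cv2.resize(t[125:305,280:400],(400,600),interpolation=cv2.INTER_CUBIC))
cv2.imwrite("pics/c_lockside.png",cv2.resize(s[170:300,210:410],(800,520),interpolation=cv2.INTER_CUBIC))
h=cv2.cvtColor(t,cv2.COLOR_BGR2HSV)
m=((h[:,:,0]<14)&(h[:,:,1]>150)&(h[:,:,2]>90)).astype(np.uint8)
n,l,st,c=cv2.connectedComponentsWithStats(m)
for i in range(1,n):
    if st[i,4]>30: print(st[i],c[i],onz("top",c[i],72), onz("top",c[i],0))
print("white",onz("top",(240,232),72))
E
```

```text
[183 217  13  12 123] [188.68292683 222.6504065 ] [589.87681111 350.72945964  72.        ] [595.56231257 368.53687124   0.        ]
[178 242  20  19 293] [187.57679181 250.79522184] [512.00594617 350.38511709  72.        ] [513.69343949 368.17484962   0.        ]
white [567.89783336 207.84376086  72.        ]
```

View pics/c_top.png

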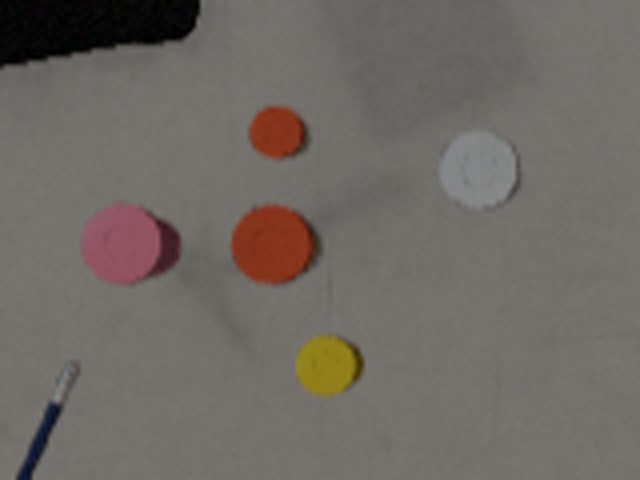

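View pics/c_side.png

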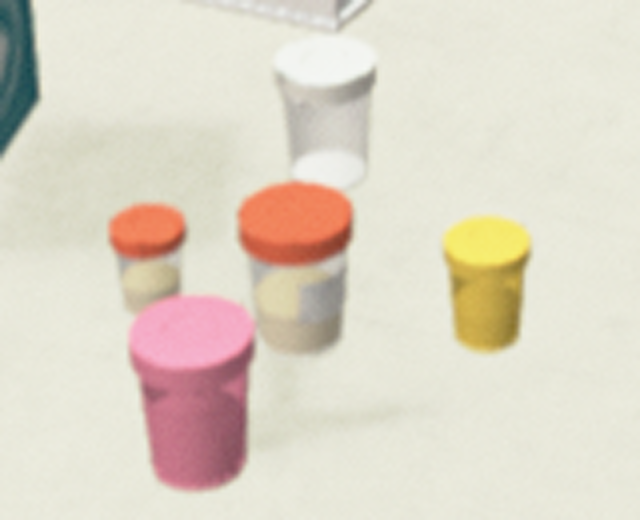

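View pics/c_lock.png

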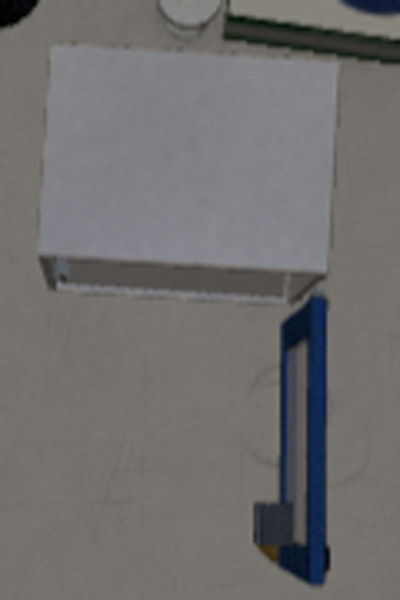

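View pics/c_lockside.png

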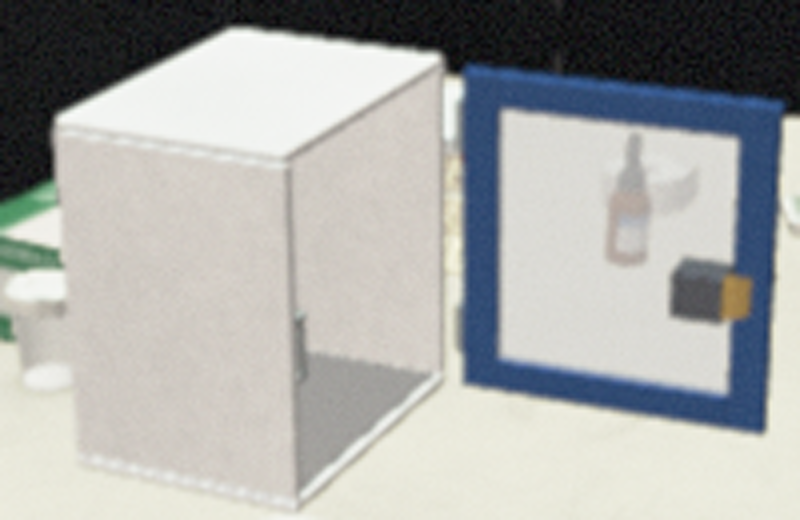

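```bash
cat > fit.py <<'E'
from h import *
from scipy.optimize import least_squares
L={'rbl':(160,108,235),'rbr':(160,-108,235),'rfl':(0,108,235),'rfr':(0,-108,235),'bfl':(0,108,0),'bbl':(160,108,0),'bfr':(0,-108,0)}
obs=[('top','rbl',(295,138.5)),('top','rbr',(381.4,143)),('top','rfr',(378.1,206)),('top','rfl',(292,202)),
('side','rbl',(223.75,200)),('side','rfl',(282,209.5)),('side','rfr',(320.75,183.75)),('side','rbr',(268.75,177)),('side','bfl',(284.25,297)),('side','bbl',(229.5,286.25)),('side','bfr',(320.5,265))]
D=[('top',(214,0,230),(378.2,300.5)),('top',(0,0,230),(378,213.5)),('side',(0,12,230),(326.5,186.25)),('side',(214,12,230),(405.75,195.75)),('side',(214,12,5),(401.25,278)),('side',(0,12,5),(326.25,265.5))]
def lw(p,q):
    c,s=np.cos(p[2]),np.sin(p[2]); q=np.atleast_2d(np.array(q,float)); return np.c_[p[0]+c*q[:,0]-s*q[:,1],p[1]+s*q[:,0]+c*q[:,1],q[:,2]]
def dl(th,a,t,z):
    u=np.array([-np.sin(th),np.cos(th)]);n=np.array([np.cos(th),np.sin(th)])
    return np.r_[np.array([-14,-108])+a*u+t*n,z]
def res(p):
    r=[proj(c,lw(p,L[k]))[0]-np.array(o) for c,k,o in obs]
    r+=[proj(c,lw(p,dl(p[3],*q)))[0]-np.array(o) for c,q,o in D]
    return np.ravel(r)
if __name__=="__main__":
    f=least_squares(res,[600,-30,0,1.57],loss='soft_l1')
    print(f.x.round(3)); print(res(f.x).reshape(-1,2).round(1).tolist())
    for k,q in dict(floor=(55,0,8),hinge=(-14,-108,117),pad=dl(f.x[3],150,0,185),free=dl(f.x[3],214,0,117)).items(): print(k,lw(f.x,q).round(1))
    # cup
    cx=[]
    s=cv2.imread("pics/side0.png");h=cv2.cvtColor(s,cv2.COLOR_BGR2HSV)
    m=((h[:,:,0]<14)&(h[:,:,1]>120)).astype(np.uint8)[320:380,255:295]
    ys,xs=np.nonzero(m); print("side lid",255+xs.min(),255+xs.max(),320+ys.min(),320+ys.max(),xs.mean()+255,ys.mean()+320)
    t=np.linspace(0,2*np.pi,60)
    for cz in [(512,350)]:
        P=np.concatenate([np.c_[cz[0]+27*np.cos(t),cz[1]+27*np.sin(t),z+0*t] for z in(58,72)])
        for n in('side','top'):
            q=proj(n,P); print(n,q.min(0),q.max(0))
    for nm,n,uv,z in [('pink','top',(151,251),72),('yel','top',(202,282),60),('white','top',(240,232),72)]: print(nm,onz(n,uv,z).round(0))
E
python3 fit.py
```

```text
[ 6.32288e+02 -4.51490e+01 -3.10000e-02  1.62300e+00]
[[-0.4, -1.1], [0.5, -0.6], [0.6, 0.7], [-1.4, -0.4], [-0.2, -1.0], [0.3, -1.7], [1.1, -0.5], [-0.4, -0.5], [1.0, 1.8], [0.5, 0.4], [1.8, 0.3], [0.1, -0.2], [0.1, -0.9], [-1.5, 0.7], [0.4, 0.3], [0.5, 0.6], [-1.0, 0.7]]
floor [[687.3 -46.8   8. ]]
hinge [[ 615.  -152.7  117. ]]
pad [[ 465.  -155.9  185. ]]
free [[ 401.  -157.3  117. ]]
side lid 260 287 336 355 273.34273318872016 345.4837310195228
side [260.81068468 334.9806139 ] [289.49290144 356.72533339]
top [177.92307125 241.02080321] [198.64226296 260.66235639]
pink [509. 451.  72.]
yel [427. 310.  60.]
white [568. 208.  72.]
```

The target is confirmed as the large orange-lidded cup at about (513, 351). Rows only turn the tool about its own z, so first I'll check how the arm behaves and whether tilt can be had at all. I'll raise it and watch the orientation.

Request:
{"fn": "send_rows", "kwargs": {"commands": [[[0, 0, -0.04], 0], [[0, 0, -0.08], 0], [[0, 0, -0.12], 0], [[0, 0, -0.16], 0], [[0, 0, -0.2], 0], [[0, 0, -0.24], 0], [[0, 0, -0.28], 0], [[0, 0, -0.32], 0]], "hand": -1}}

```text
clock: 0.77
eef_pos: [162.8, -524.6, 527.3]
eef_rot: [-3.142, -0.0, 0.301]
wrist_force: [0.1, -0.9, 0.5]
finger_gap: 93.4
```

Request:
{"fn": "send_rows", "kwargs": {"commands": [[[0, 0, -0.04], 0], [[0, 0, -0.08], 0], [[0, 0, -0.12], 0], [[0, 0, -0.16], 0], [[0, 0, -0.2], 0], [[0, 0, -0.24], 0], [[0, 0, -0.28], 0], [[0, 0, -0.32], 0]]}}

```text
clock: 1.43
eef_pos: [143.5, -462.3, 668.6]
eef_rot: [3.121, 0.0, 0.301]
wrist_force: [0.5, 0.8, 0.3]
finger_gap: 93.7
```

```bash
python3 -c "
from h import *
s=manip.read_state(); print(s['joints'].round(3),s['eef_pos'].round(1),s['eef_rot'].round(3))"
```

```text
[-1.346e+00  4.190e-01  2.350e-01  2.000e-03  2.468e+00 -7.500e-02] [ 143.5 -462.3  668.6] [3.121 0.    0.301]
```

Request:
{"fn": "send_rows", "kwargs": {"commands": [[[0, 0, 0], 0], [[0, 0, 0], 0], [[0, 0, 0], 0], [[0, 0, 0], 0], [[0, 0, 0.1], 0], [[0, 0, 0.1], 0], [[0, 0, 0.1], 0], [[0, 0, 0.1], 0]]}}

```text
clock: 2.1
eef_pos: [144.5, -465.8, 564.7]
eef_rot: [3.125, 0.0, 0.301]
wrist_force: [0.0, -2.3, 0.4]
finger_gap: 93.7
```

```bash
python3 -c "
from h import *
s=manip.read_state(); print(s['joints'].round(3),s['eef_pos'].round(1),s['eef_rot'].round(3))"
```

```text
[-1.346e+00  1.850e-01  8.400e-01  1.000e-03  2.100e+00 -7.500e-02] [ 144.5 -465.8  564.7] [3.125 0.    0.301]
```

Going out of reach leaves a small tilt in the arm, and it stays as the new reference. That means I can build a forward tilt by repeated over-reach. First I'll swing to the locker's azimuth, with the jaws turned across it.

```bash
cat >> h.py <<'E'
def st():
    s=manip.read_state(); Rm=R.from_euler('xyz',s['eef_rot']).as_matrix(); return s,np.array(s['eef_pos']),Rm
def show():
    s,p,Rm=st(); z=Rm[:,2]
    print('t',round(s['clock'],2),'p',p.round(1),'tilt',round(np.degrees(np.arccos(-z[2])),1),'az',round(np.arctan2(z[1],z[0]),3),'x',Rm[:,0].round(3),'y',Rm[:,1].round(3),'z',z.round(3),'j',s['joints'].round(3),'F',s['wrist_force'].round(1),'gap',round(s['finger_gap'],1))
    return s,p,Rm
def shift(target):   # TCP world mm -> tool shift m
    s,p,Rm=show(); d=Rm.T@(np.array(target,float)-p); print('target',target,'shift m',(d/1000).round(4)); return d
E
python3 -c "
from h import *
shift((450,-30,565))"
```

```text
t 2.1 p [ 144.5 -465.8  564.7] tilt 0.9 az -1.271 x [ 0.955  0.296 -0.   ] y [ 0.296 -0.955  0.016] z [ 0.005 -0.015 -1.   ] j [-1.346e+00  1.850e-01  8.400e-01  1.000e-03  2.100e+00 -7.500e-02] F [ 0.  -2.3  0.4] gap 93.7
target (450, -30, 565) shift m [ 0.4209 -0.3257 -0.0056]
```

Request:
{"fn": "send_rows", "kwargs": {"commands": [[[0.026, -0.02, 0], -0.12], [[0.052, -0.04, 0], -0.24], [[0.078, -0.06, 0], -0.36], [[0.104, -0.08, 0], -0.48], [[0.13, -0.1, 0], -0.6], [[0.156, -0.12, 0], -0.72], [[0.182, -0.14, 0], -0.84], [[0.208, -0.16, 0], -0.96]]}}

```text
clock: 2.77
eef_pos: [296.5, -250.0, 563.6]
eef_rot: [3.133, 0.013, 1.266]
wrist_force: [0.1, -1.5, -0.3]
finger_gap: 94.2
```

```bash
python3 -c "
from h import *
shift((450,-30,565))"
```

```text
t 2.77 p [ 296.5 -250.   563.6] tilt 0.9 az -1.278 x [ 0.3    0.954 -0.013] y [ 0.954 -0.3    0.009] z [ 0.004 -0.015 -1.   ] j [-0.79  -0.059  1.103 -0.008  2.083 -0.49 ] F [ 0.1 -1.5 -0.3] gap 94.2
target (450, -30, 565) shift m [ 0.2558  0.0806 -0.004 ]
```

Request:
{"fn": "send_rows", "kwargs": {"commands": [[[0.032, 0.01, 0], -0.12], [[0.064, 0.02, 0], -0.24], [[0.096, 0.03, 0], -0.36], [[0.128, 0.04, 0], -0.48], [[0.16, 0.05, 0], -0.6], [[0.192, 0.06, 0], -0.72], [[0.224, 0.07, 0], -0.84], [[0.256, 0.08, 0], -0.96]]}}

```text
clock: 3.43
eef_pos: [451.0, -30.2, 560.8]
eef_rot: [-3.136, 0.015, 2.227]
wrist_force: [-0.4, -1.2, -0.9]
finger_gap: 94.3
```

Request:
{"fn": "send_rows", "kwargs": {"commands": [[[0, 0, 0], -0.12], [[0, 0, 0], -0.24], [[0, 0, 0], -0.36], [[0, 0, 0], -0.48], [[0, 0, 0], -0.6], [[0, 0, 0], -0.72], [[0, 0, 0], -0.84], [[0, 0, 0], -0.89]]}}

```text
clock: 4.1
eef_pos: [450.5, -31.8, 560.8]
eef_rot: [-3.127, 0.004, 3.118]
wrist_force: [0.5, -0.0, -0.4]
finger_gap: 93.9
```

```bash
python3 -c "
from h import *
show()"
```

```text
t 4.1 p [450.5 -31.8 560.8] tilt 0.9 az -1.311 x [-1.     0.024 -0.004] y [ 0.024  1.    -0.015] z [ 0.004 -0.015 -1.   ] j [-0.143  0.096  0.953 -0.016  2.087 -1.698] F [ 0.5 -0.  -0.4] gap 93.9
```

Request:
{"fn": "send_rows", "kwargs": {"commands": [[[-0.8, 0, -0.5], 0], [[-0.8, 0, -0.5], 0], [[-0.8, 0, -0.5], 0], [[-0.8, 0, -0.5], 0], [[-0.8, 0, -0.5], 0], [[-0.8, 0, -0.5], 0], [[-0.8, 0, -0.5], 0], [[-0.8, 0, -0.5], 0]]}}

```text
clock: 4.77
eef_pos: [579.9, -32.3, 595.7]
eef_rot: [-3.126, 0.028, 3.111]
wrist_force: [0.4, 0.5, 0.3]
finger_gap: 93.9
```

```bash
python3 -c "
from h import *
show()"
```

```text
t 4.77 p [579.9 -32.3 595.7] tilt 1.9 az -0.543 x [-0.999  0.03  -0.028] y [ 0.031  0.999 -0.016] z [ 0.028 -0.017 -0.999] j [-0.112  0.558  0.235 -0.019  2.319 -1.665] F [0.4 0.5 0.3] gap 93.9
```

Request:
{"fn": "send_rows", "kwargs": {"commands": [[[-1.5, 0, 0], 0], [[-1.5, 0, 0], 0], [[-1.5, 0, 0], 0], [[-1.5, 0, 0], 0], [[-1.5, 0, 0], 0], [[-1.5, 0, 0], 0], [[-1.5, 0, 0], 0], [[-1.5, 0, 0], 0]]}}

```text
clock: 5.43
eef_pos: [715.8, -34.0, 451.4]
eef_rot: [-3.125, 0.051, 3.112]
wrist_force: [0.3, -0.2, 0.3]
finger_gap: 93.9
```

```bash
python3 -c "
from h import *
show()"
```

```text
t 5.43 p [715.8 -34.  451.4] tilt 3.1 az -0.343 x [-0.998  0.03  -0.051] y [ 0.031  0.999 -0.016] z [ 0.05  -0.018 -0.999] j [-0.094  0.784  0.235 -0.015  2.071 -1.642] F [ 0.3 -0.2  0.3] gap 93.9
```

```bash
cat > fk.py <<'E'
from h import *
from scipy.optimize import least_squares
J=np.array([[.3005,1.5216,1.3207],[.419,.235,2.468],[.185,.84,2.1],[-.059,1.103,2.083],[.096,.953,2.087],[.558,.235,2.319],[.784,.235,2.071]])
P=np.array([[162.9,-525,204.9],[143.5,-462.3,668.6],[144.5,-465.8,564.7],[296.5,-250,563.6],[450.5,-31.8,560.8],[579.9,-32.3,595.7],[715.8,-34,451.4]])
T=np.c_[np.hypot(P[:,0],P[:,1]),P[:,2]]
def fk(k,j):
    r0,h,a2,a3,c,L=k; a=j[:,0];b=a+j[:,1]+c;s=j.sum(1)
    return np.c_[r0+a2*np.sin(a)+a3*np.sin(b)+L*np.sin(s),h+a2*np.cos(a)+a3*np.cos(b)+L*np.cos(s)]
f=least_squares(lambda k:(fk(k,J)-T).ravel(),[0,350,450,400,0,250])
print(f.x.round(2)); print((fk(f.x,J)-T).round(1).tolist())
E
python3 fk.py
```

```text
[1.4300e+00 2.1511e+02 4.2334e+02 4.4938e+02 9.0000e-02 2.6340e+02]
[[-0.1, 0.0], [-0.3, -0.0], [-0.2, 0.3], [-0.0, 0.1], [0.3, -0.3], [0.3, -0.1], [-0.0, -0.0]]
```

Request:
{"fn": "send_rows", "kwargs": {"commands": [[[-1.9, 0, -0.6], 0], [[-1.9, 0, -0.6], 0], [[-1.9, 0, -0.6], 0], [[-1.9, 0, -0.6], 0], [[-1.9, 0, -0.6], 0], [[-1.9, 0, -0.6], 0], [[-1.9, 0, -0.6], 0], [[-1.9, 0, -0.6], 0]]}}

```text
clock: 6.1
eef_pos: [758.7, -31.9, 395.2]
eef_rot: [-3.125, 0.072, 3.112]
wrist_force: [-0.3, 0.2, 0.2]
finger_gap: 93.9
```

```bash
python3 -c "
from h import *
show()"
```

```text
t 6.1 p [758.7 -31.9 395.2] tilt 4.3 az -0.256 x [-0.997  0.03  -0.072] y [ 0.031  0.999 -0.017] z [ 0.072 -0.019 -0.997] j [-0.086  0.862  0.235 -0.014  1.971 -1.632] F [-0.3  0.2  0.2] gap 93.9
```

Kinematic model fits (h 215, a2 423, a3 449, L 263). Each over-reach call adds about 1.2° of forward tilt, and about 34° is enough for the locker roof. That costs roughly 16 s, which the budget allows. I'll push out and up, clear of everything.

Request:
{"fn": "send_rows", "kwargs": {"commands": [[[-1.5, 0, -1.3], 0], [[-1.5, 0, -1.3], 0], [[-1.5, 0, -1.3], 0], [[-1.5, 0, -1.3], 0], [[-1.5, 0, -1.3], 0], [[-1.5, 0, -1.3], 0], [[-1.5, 0, -1.3], 0], [[-1.5, 0, -1.3], 0]]}}

```text
clock: 6.77
eef_pos: [730.6, -26.9, 449.5]
eef_rot: [-3.125, 0.098, 3.112]
wrist_force: [-0.7, -0.2, -0.2]
finger_gap: 94.1
```

Request:
{"fn": "send_rows", "kwargs": {"commands": [[[-1.5, 0, -1.3], 0], [[-1.5, 0, -1.3], 0], [[-1.5, 0, -1.3], 0], [[-1.5, 0, -1.3], 0], [[-1.5, 0, -1.3], 0], [[-1.5, 0, -1.3], 0], [[-1.5, 0, -1.3], 0], [[-1.5, 0, -1.3], 0]]}}

```text
clock: 7.43
eef_pos: [707.0, -23.2, 490.6]
eef_rot: [-3.124, 0.122, 3.113]
wrist_force: [-0.2, 0.2, -0.5]
finger_gap: 94.3
```

```bash
python3 -c "
from h import *
show()"
```

```text
t 7.43 p [707.  -23.2 490.6] tilt 7.1 az -0.169 x [-0.992  0.029 -0.122] y [ 0.031  0.999 -0.017] z [ 0.121 -0.021 -0.992] j [-0.08   0.729  0.236 -0.012  2.055 -1.628] F [-0.2  0.2 -0.5] gap 94.3
```

Request:
{"fn": "send_rows", "kwargs": {"commands": [[[-0.04, 0, -0.03], 0], [[-0.08, 0, -0.06], 0], [[-0.12, 0, -0.09], 0], [[-0.16, 0, -0.12], 0], [[-0.2, 0, -0.15], 0], [[-0.24, 0, -0.18], 0], [[-0.28, 0, -0.21], 0], [[-0.32, 0, -0.24], 0]]}}

```text
clock: 8.1
eef_pos: [702.6, -21.7, 505.2]
eef_rot: [-3.124, 0.147, 3.113]
wrist_force: [0.1, 0.0, 0.2]
finger_gap: 93.9
```

Request:
{"fn": "send_rows", "kwargs": {"commands": [[[-20, 0, -15], 0], [[-20, 0, -15], 0], [[-20, 0, -15], 0], [[-20, 0, -15], 0], [[-20, 0, -15], 0], [[-20, 0, -15], 0], [[-20, 0, -15], 0], [[-20, 0, -15], 0]]}}

```text
clock: 8.77
eef_pos: [691.6, -19.5, 526.9]
eef_rot: [-3.124, 0.172, 3.114]
wrist_force: [0.5, 0.1, -0.0]
finger_gap: 94.0
```

```bash
python3 -c "
from h import *
show()"
```

```text
t 8.77 p [691.6 -19.5 526.9] tilt 9.9 az -0.13 x [-0.985  0.028 -0.171] y [ 0.031  0.999 -0.017] z [ 0.171 -0.022 -0.985] j [-0.078  0.677  0.236 -0.01   2.057 -1.624] F [ 0.5  0.1 -0. ] gap 94.0
```

Steady at 1.4° per call. I'll keep going with more calls.

Request:
{"fn": "send_rows", "kwargs": {"commands": [[[-1.8, 0, -1.1], 0], [[-1.8, 0, -1.1], 0], [[-1.8, 0, -1.1], 0], [[-1.8, 0, -1.1], 0], [[-1.8, 0, -1.1], 0], [[-1.8, 0, -1.1], 0], [[-1.8, 0, -1.1], 0], [[-1.8, 0, -1.1], 0]]}}

```text
clock: 9.43
eef_pos: [698.7, -18.7, 527.8]
eef_rot: [-3.124, 0.197, 3.114]
wrist_force: [1.0, 1.0, -0.4]
finger_gap: 93.8
```

Request:
{"fn": "send_rows", "kwargs": {"commands": [[[-1.8, 0, -1.1], 0], [[-1.8, 0, -1.1], 0], [[-1.8, 0, -1.1], 0], [[-1.8, 0, -1.1], 0], [[-1.8, 0, -1.1], 0], [[-1.8, 0, -1.1], 0], [[-1.8, 0, -1.1], 0], [[-1.8, 0, -1.1], 0]]}}

```text
clock: 10.1
eef_pos: [701.2, -18.0, 534.2]
eef_rot: [-3.124, 0.223, 3.115]
wrist_force: [-0.3, -0.3, 0.7]
finger_gap: 93.8
```

Request:
{"fn": "send_rows", "kwargs": {"commands": [[[-1.8, 0, -0.9], 0], [[-1.8, 0, -0.9], 0], [[-1.8, 0, -0.9], 0], [[-1.8, 0, -0.9], 0], [[-1.8, 0, -0.9], 0], [[-1.8, 0, -0.9], 0], [[-1.8, 0, -0.9], 0], [[-1.8, 0, -0.9], 0]]}}

```text
clock: 10.77
eef_pos: [715.2, -18.1, 527.7]
eef_rot: [-3.124, 0.249, 3.115]
wrist_force: [-0.1, 0.6, -0.1]
finger_gap: 93.8
```

Request:
{"fn": "send_rows", "kwargs": {"commands": [[[-1.8, 0, -0.9], 0], [[-1.8, 0, -0.9], 0], [[-1.8, 0, -0.9], 0], [[-1.8, 0, -0.9], 0], [[-1.8, 0, -0.9], 0], [[-1.8, 0, -0.9], 0], [[-1.8, 0, -0.9], 0], [[-1.8, 0, -0.9], 0]]}}

```text
clock: 11.43
eef_pos: [722.6, -17.9, 529.1]
eef_rot: [-3.123, 0.276, 3.116]
wrist_force: [1.3, -0.5, 0.4]
finger_gap: 93.9
```

Request:
{"fn": "send_rows", "kwargs": {"commands": [[[-1.8, 0, -0.8], 0], [[-1.8, 0, -0.8], 0], [[-1.8, 0, -0.8], 0], [[-1.8, 0, -0.8], 0], [[-1.8, 0, -0.8], 0], [[-1.8, 0, -0.8], 0], [[-1.8, 0, -0.8], 0], [[-1.8, 0, -0.8], 0]]}}

```text
clock: 12.1
eef_pos: [733.2, -18.0, 527.1]
eef_rot: [-3.123, 0.303, 3.116]
wrist_force: [-0.4, 0.0, 0.9]
finger_gap: 93.9
```

Request:
{"fn": "send_rows", "kwargs": {"commands": [[[-1.8, 0, -0.8], 0], [[-1.8, 0, -0.8], 0], [[-1.8, 0, -0.8], 0], [[-1.8, 0, -0.8], 0], [[-1.8, 0, -0.8], 0], [[-1.8, 0, -0.8], 0], [[-1.8, 0, -0.8], 0], [[-1.8, 0, -0.8], 0]]}}

```text
clock: 12.77
eef_pos: [738.2, -17.9, 531.8]
eef_rot: [-3.123, 0.33, 3.117]
wrist_force: [0.2, 0.1, 0.5]
finger_gap: 94.1
```

```bash
python3 -c "
from h import *
show()"
```

```text
t 12.77 p [738.2 -17.9 531.8] tilt 19.0 az -0.082 x [-0.946  0.024 -0.324] y [ 0.031  0.999 -0.018] z [ 0.324 -0.027 -0.946] j [-0.073  0.686  0.236 -0.003  1.89  -1.617] F [0.2 0.1 0.5] gap 94.1
```

Request:
{"fn": "send_rows", "kwargs": {"commands": [[[-1.8, 0, -0.8], 0], [[-1.8, 0, -0.8], 0], [[-1.8, 0, -0.8], 0], [[-1.8, 0, -0.8], 0], [[-1.8, 0, -0.8], 0], [[-1.8, 0, -0.8], 0], [[-1.8, 0, -0.8], 0], [[-1.8, 0, -0.8], 0]]}}

```text
clock: 13.43
eef_pos: [739.3, -17.7, 541.1]
eef_rot: [-3.123, 0.358, 3.117]
wrist_force: [0.9, 0.2, -0.1]
finger_gap: 94.2
```

Request:
{"fn": "send_rows", "kwargs": {"commands": [[[-1.8, 0, -0.8], 0], [[-1.8, 0, -0.8], 0], [[-1.8, 0, -0.8], 0], [[-1.8, 0, -0.8], 0], [[-1.8, 0, -0.8], 0], [[-1.8, 0, -0.8], 0], [[-1.8, 0, -0.8], 0], [[-1.8, 0, -0.8], 0]]}}

```text
clock: 14.1
eef_pos: [737.3, -17.2, 553.7]
eef_rot: [-3.123, 0.386, 3.118]
wrist_force: [1.1, 0.2, 0.4]
finger_gap: 94.0
```

Request:
{"fn": "send_rows", "kwargs": {"commands": [[[-1.8, 0, -0.8], 0], [[-1.8, 0, -0.8], 0], [[-1.8, 0, -0.8], 0], [[-1.8, 0, -0.8], 0], [[-1.8, 0, -0.8], 0], [[-1.8, 0, -0.8], 0], [[-1.8, 0, -0.8], 0], [[-1.8, 0, -0.8], 0]]}}

```text
clock: 14.77
eef_pos: [733.0, -16.8, 568.5]
eef_rot: [-3.122, 0.413, 3.118]
wrist_force: [0.1, 0.9, -0.3]
finger_gap: 93.9
```

Request:
{"fn": "send_rows", "kwargs": {"commands": [[[-1.8, 0, -0.8], 0], [[-1.8, 0, -0.8], 0], [[-1.8, 0, -0.8], 0], [[-1.8, 0, -0.8], 0], [[-1.8, 0, -0.8], 0], [[-1.8, 0, -0.8], 0], [[-1.8, 0, -0.8], 0], [[-1.8, 0, -0.8], 0]]}}

```text
clock: 15.43
eef_pos: [726.9, -16.3, 584.9]
eef_rot: [-3.122, 0.441, 3.119]
wrist_force: [-0.3, -0.9, -0.5]
finger_gap: 94.1
```

Request:
{"fn": "send_rows", "kwargs": {"commands": [[[-1.8, 0, -0.8], 0], [[-1.8, 0, -0.8], 0], [[-1.8, 0, -0.8], 0], [[-1.8, 0, -0.8], 0], [[-1.8, 0, -0.8], 0], [[-1.8, 0, -0.8], 0], [[-1.8, 0, -0.8], 0], [[-1.8, 0, -0.8], 0]]}}

```text
clock: 16.1
eef_pos: [719.3, -15.7, 602.4]
eef_rot: [-3.122, 0.469, 3.119]
wrist_force: [-0.1, -1.2, -0.7]
finger_gap: 93.7
```

Request:
{"fn": "send_rows", "kwargs": {"commands": [[[-1.8, 0, -0.8], 0], [[-1.8, 0, -0.8], 0], [[-1.8, 0, -0.8], 0], [[-1.8, 0, -0.8], 0], [[-1.8, 0, -0.8], 0], [[-1.8, 0, -0.8], 0], [[-1.8, 0, -0.8], 0], [[-1.8, 0, -0.8], 0]]}}

```text
clock: 16.77
eef_pos: [710.4, -15.1, 620.4]
eef_rot: [-3.122, 0.497, 3.12]
wrist_force: [-0.5, 0.2, 0.1]
finger_gap: 94.3
```

```bash
python3 -c "
from h import *
show()"
```

```text
t 16.77 p [710.4 -15.1 620.4] tilt 28.5 az -0.063 x [-0.879  0.019 -0.476] y [ 0.031  0.999 -0.018] z [ 0.476 -0.03  -0.879] j [-0.075  0.571  0.236  0.006  1.838 -1.616] F [-0.5  0.2  0.1] gap 94.3
```

Request:
{"fn": "send_rows", "kwargs": {"commands": [[[-1.9, 0, -0.6], 0], [[-1.9, 0, -0.6], 0], [[-1.9, 0, -0.6], 0], [[-1.9, 0, -0.6], 0], [[-1.9, 0, -0.6], 0], [[-1.9, 0, -0.6], 0], [[-1.9, 0, -0.6], 0], [[-1.9, 0, -0.6], 0]]}}

```text
clock: 17.43
eef_pos: [722.1, -15.4, 619.5]
eef_rot: [-3.121, 0.525, 3.121]
wrist_force: [0.1, 0.3, 0.4]
finger_gap: 94.1
```

Request:
{"fn": "send_rows", "kwargs": {"commands": [[[-1.9, 0, -0.6], 0], [[-1.9, 0, -0.6], 0], [[-1.9, 0, -0.6], 0], [[-1.9, 0, -0.6], 0], [[-1.9, 0, -0.6], 0], [[-1.9, 0, -0.6], 0], [[-1.9, 0, -0.6], 0], [[-1.9, 0, -0.6], 0]]}}

```text
clock: 18.1
eef_pos: [726.7, -15.5, 625.4]
eef_rot: [-3.121, 0.553, 3.121]
wrist_force: [0.6, 0.3, -0.1]
finger_gap: 94.1
```

Request:
{"fn": "send_rows", "kwargs": {"commands": [[[-1.9, 0, -0.6], 0], [[-1.9, 0, -0.6], 0], [[-1.9, 0, -0.6], 0], [[-1.9, 0, -0.6], 0], [[-1.9, 0, -0.6], 0], [[-1.9, 0, -0.6], 0], [[-1.9, 0, -0.6], 0], [[-1.9, 0, -0.6], 0]]}}

```text
clock: 18.77
eef_pos: [726.5, -15.3, 635.6]
eef_rot: [-3.121, 0.582, 3.122]
wrist_force: [-0.1, -1.1, 0.2]
finger_gap: 93.9
```

Request:
{"fn": "send_rows", "kwargs": {"commands": [[[-1.9, 0, -0.6], 0], [[-1.9, 0, -0.6], 0], [[-1.9, 0, -0.6], 0], [[-1.9, 0, -0.6], 0], [[-1.9, 0, -0.6], 0], [[-1.9, 0, -0.6], 0], [[-1.9, 0, -0.6], 0], [[-1.9, 0, -0.6], 0]]}}

```text
clock: 19.43
eef_pos: [722.8, -15.0, 649.0]
eef_rot: [-3.12, 0.61, 3.123]
wrist_force: [-0.4, -1.2, 0.6]
finger_gap: 94.3
```

```bash
python3 -c "
from h import *
s,p,Rm=show()
z=Rm[:,2]
def tcp(g): return np.array(g)+18.8*z
print('grasp tcp',tcp((513,351,64)).round(1))
for n,g in dict(pre1=(440,351,300),pre=(513-70*z[0]/-z[2]*1,351,64+100)).items():
    t=tcp(g); print(n,t.round(1)); shift(t)
"
```

```text
t 19.43 p [722.8 -15.  649. ] tilt 35.0 az -0.056 x [-0.819  0.015 -0.573] y [ 0.031  0.999 -0.018] z [ 0.573 -0.032 -0.819] j [-0.075  0.549  0.236  0.011  1.746 -1.615] F [-0.4 -1.2  0.6] gap 94.3
grasp tcp [523.8 350.4  48.6]
pre1 [450.8 350.4 284.6]
t 19.43 p [722.8 -15.  649. ] tilt 35.0 az -0.056 x [-0.819  0.015 -0.573] y [ 0.031  0.999 -0.018] z [ 0.573 -0.032 -0.819] j [-0.075  0.549  0.236  0.011  1.746 -1.615] F [-0.4 -1.2  0.6] gap 94.3
target [450.76505524 350.39469103 284.59911734] shift m [0.4373 0.3631 0.131 ]
pre [474.8 350.4 148.6]
t 19.43 p [722.8 -15.  649. ] tilt 35.0 az -0.056 x [-0.819  0.015 -0.573] y [ 0.031  0.999 -0.018] z [ 0.573 -0.032 -0.819] j [-0.075  0.549  0.236  0.011  1.746 -1.615] F [-0.4 -1.2  0.6] gap 94.3
target [474.8357904  350.39469103 148.59911734] shift m [0.4956 0.3662 0.2562]
```

```bash
python3 -c "
from h import *
shift((455,354,147))"
```

```text
t 19.43 p [722.8 -15.  649. ] tilt 35.0 az -0.056 x [-0.819  0.015 -0.573] y [ 0.031  0.999 -0.018] z [ 0.573 -0.032 -0.819] j [-0.075  0.549  0.236  0.011  1.746 -1.615] F [-0.4 -1.2  0.6] gap 94.3
target (455, 354, 147) shift m [0.5128 0.3692 0.246 ]
```

Request:
{"fn": "send_rows", "kwargs": {"commands": [[[0.03, 0.022, 0.014], 0], [[0.06, 0.044, 0.028], 0], [[0.09, 0.065, 0.043], 0], [[0.12, 0.086, 0.057], 0], [[0.15, 0.108, 0.072], 0], [[0.18, 0.13, 0.086], 0], [[0.21, 0.151, 0.1], 0], [[0.24, 0.173, 0.115], 0]], "hand": -0.6}}

```text
clock: 20.1
eef_pos: [615.8, 131.4, 450.1]
eef_rot: [-3.12, 0.611, 3.123]
wrist_force: [1.4, -0.4, 0.4]
finger_gap: 75.3
```

```bash
python3 -c "
from h import *
shift((455,354,147))"
```

```text
t 20.1 p [615.8 131.4 450.1] tilt 35.0 az -0.056 x [-0.819  0.015 -0.574] y [ 0.031  0.999 -0.017] z [ 0.573 -0.032 -0.819] j [ 0.219  0.075  1.344 -0.173  1.135 -1.301] F [ 1.4 -0.4  0.4] gap 75.3
target (455, 354, 147) shift m [0.309  0.2228 0.1489]
```

Request:
{"fn": "send_rows", "kwargs": {"commands": [[[0.03, 0.022, 0.0145], 0], [[0.06, 0.043, 0.029], 0], [[0.09, 0.065, 0.043], 0], [[0.12, 0.086, 0.058], 0], [[0.15, 0.108, 0.072], 0], [[0.18, 0.13, 0.087], 0], [[0.21, 0.151, 0.101], 0], [[0.24, 0.173, 0.115], 0]]}}

```text
clock: 20.77
eef_pos: [490.8, 304.4, 215.6]
eef_rot: [-3.121, 0.611, 3.123]
wrist_force: [0.9, -0.3, -0.4]
finger_gap: 74.9
```

```bash
python3 -c "
from h import *
shift((455,354,147))"
```

```text
t 20.77 p [490.8 304.4 215.6] tilt 35.0 az -0.055 x [-0.819  0.015 -0.574] y [ 0.031  0.999 -0.017] z [ 0.573 -0.032 -0.819] j [ 0.67   0.135  1.816 -0.565  0.791 -0.553] F [ 0.9 -0.3 -0.4] gap 74.9
target (455, 354, 147) shift m [0.0694 0.0497 0.0341]
```

Request:
{"fn": "send_rows", "kwargs": {"commands": [[[0.023, 0.017, 0.011], 0], [[0.046, 0.033, 0.023], 0], [[0.069, 0.05, 0.034], 0], [[0.069, 0.05, 0.034], 0], [[0.069, 0.05, 0.049], 0], [[0.069, 0.05, 0.064], 0], [[0.069, 0.05, 0.079], 0], [[0.069, 0.05, 0.079], 0]]}}

```text
clock: 21.43
eef_pos: [482.9, 351.0, 110.0]
eef_rot: [-3.118, 0.609, 3.123]
wrist_force: [-0.3, 0.1, -0.4]
finger_gap: 75.3
```

```bash
python3 -c "
from h import *
a=manip.camera('side');b=manip.camera('top')
cv2.imwrite('pics/g1.png',np.vstack([cv2.resize(a[280:420,190:390],(600,420)),cv2.resize(b[200:300,120:320],(600,300))])[:600,:,::-1])
s,p,Rm=show(); 
shift((523.8,350.4,48.6)); q=proj('side',[p,(523.8,350.4,48.6)]);print(q)"
```

```text
t 21.53 p [482.4 351.7 112. ] tilt 35.0 az -0.057 x [-0.819  0.016 -0.573] y [ 0.032  0.999 -0.018] z [ 0.573 -0.033 -0.819] j [ 0.758  0.338  1.837 -0.747  0.662 -0.255] F [1.2 0.  0.3] gap 75.3
t 21.53 p [482.4 351.7 112. ] tilt 35.0 az -0.057 x [-0.819  0.016 -0.573] y [ 0.032  0.999 -0.018] z [ 0.573 -0.033 -0.819] j [ 0.758  0.338  1.837 -0.747  0.662 -0.255] F [1.2 0.  0.3] gap 75.3
target (523.8, 350.4, 48.6) shift m [0.0024 0.0012 0.0756]
[[288.09002867 327.71818028]
 [269.9556635  351.7621624 ]]
```

View pics/g1.png

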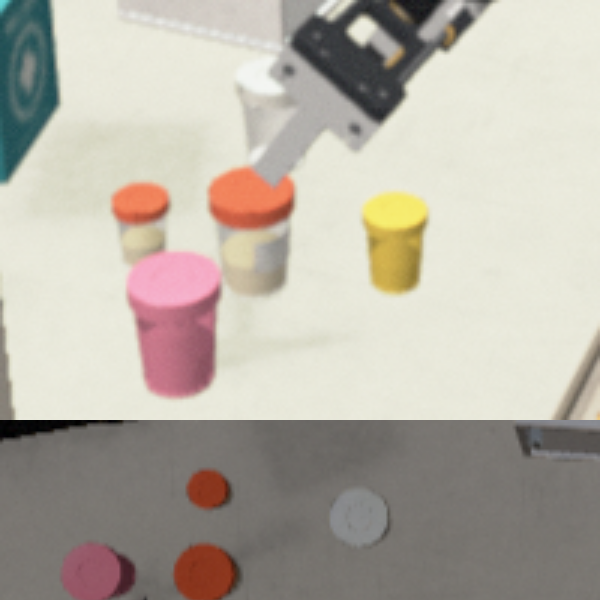

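The fingers are above and astride the orange lid (side crop, lid at 252,195), aligned and clear of the pink, yellow and small orange cups. Advancing and closing.

Request:
{"fn": "send_rows", "kwargs": {"commands": [[[0.001, 0.001, 0.015], 0], [[0.001, 0.001, 0.03], 0], [[0.002, 0.001, 0.045], 0], [[0.002, 0.001, 0.06], 0], [[0.002, 0.001, 0.07], 0], [[0.002, 0.001, 0.0755], 0], [[0.002, 0.001, 0.0755], 0], [[0.002, 0.001, 0.0755], 0]]}}

```text
clock: 22.2
eef_pos: [523.8, 350.8, 49.1]
eef_rot: [-3.121, 0.611, 3.123]
wrist_force: [0.1, 0.0, -0.3]
finger_gap: 75.3
```

Request:
{"fn": "send_rows", "kwargs": {"commands": [[[0, 0, 0], 0], [[0, 0, 0], 0], [[0, 0, 0], 0], [[0, 0, 0], 0], [[0, 0, 0], 0], [[0, 0, 0], 0], [[0, 0, 0], 0], [[0, 0, 0], 0]], "hand": 1, "force": 15}}

```text
clock: 22.87
eef_pos: [524.0, 350.8, 48.8]
eef_rot: [-3.121, 0.611, 3.123]
wrist_force: [-0.2, -0.1, 4.4]
finger_gap: 54.0
```

```bash
python3 -c "
from h import *
a=manip.camera('side');b=manip.camera('top')
cv2.imwrite('pics/g2.png',np.vstack([cv2.resize(a[280:420,190:390],(600,420)),cv2.resize(b[200:260,120:240],(360,180),)[:, :] if 0 else cv2.resize(b[200:260,120:320],(600,180))])[:600,:,::-1])
s,p,Rm=show()"
```

```text
t 22.97 p [524.  350.8  48.8] tilt 35.0 az -0.055 x [-0.819  0.015 -0.574] y [ 0.031  0.999 -0.017] z [ 0.573 -0.032 -0.819] j [ 0.701  0.497  1.788 -0.85   0.552 -0.173] F [-0.6 -1.   5.3] gap 54.0
```

View pics/g2.png

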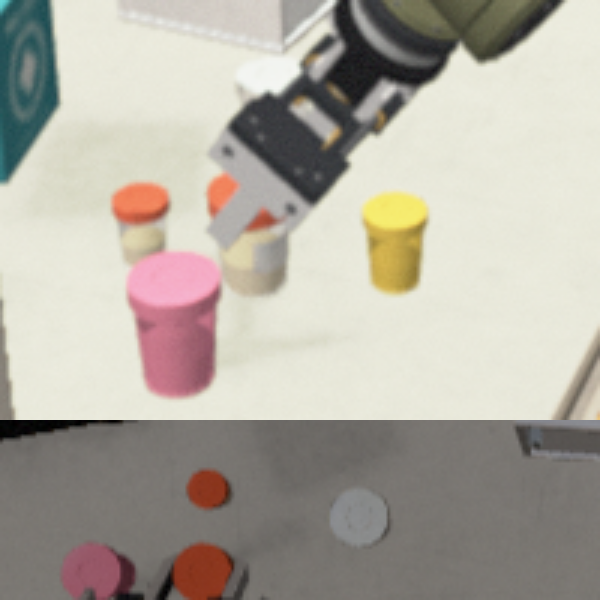

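The fingers hold the lid (gap 54.0 mm) and the neighbours are undisturbed. Planning the lift, carry and entry.

```bash
python3 -c "
from h import *
s,p,Rm=st()
W=[(524,351,160),(560,0,160),(575,-20,62),(630,-43.5,62),(685,-43.5,62)]
q=p
for w in W:
    print(w,(Rm.T@(np.array(w)-q)/1000).round(4)); q=np.array(w)"
```

```text
(524, 351, 160) [-0.0638 -0.0017 -0.0911]
(560, 0, 160) [-0.0349 -0.3497  0.0318]
(575, -20, 62) [ 0.0436 -0.0178  0.0895]
(630, -43.5, 62) [-0.0454 -0.0218  0.0323]
(685, -43.5, 62) [-0.045   0.0017  0.0315]
```

Request:
{"fn": "send_rows", "kwargs": {"commands": [[[-0.006, 0, -0.008], 0], [[-0.015, 0, -0.021], 0], [[-0.025, 0, -0.036], 0], [[-0.035, -0.001, -0.05], 0], [[-0.045, -0.001, -0.065], 0], [[-0.055, -0.001, -0.079], 0], [[-0.064, -0.002, -0.091], 0], [[-0.064, -0.002, -0.091], 0]]}}

```text
clock: 23.63
eef_pos: [524.7, 351.1, 162.4]
eef_rot: [-3.123, 0.613, 3.121]
wrist_force: [0.4, 0.5, 0.8]
finger_gap: 54.3
```

```bash
python3 -c "
from h import *
a=manip.camera('side')
cv2.imwrite('pics/g3.png',cv2.resize(a[220:380,190:390],(600,480))[:,:,::-1])
shift((560,0,160))"
```

```text
t 23.68 p [524.2 350.7 160.4] tilt 35.1 az -0.055 x [-0.819  0.016 -0.574] y [ 0.031  0.999 -0.016] z [ 0.574 -0.031 -0.819] j [ 0.701  0.323  1.724 -0.634  0.727 -0.44 ] F [-0.5  0.3 -1.2] gap 53.9
target (560, 0, 160) shift m [-0.0347 -0.3494  0.0318]
```

View pics/g3.png

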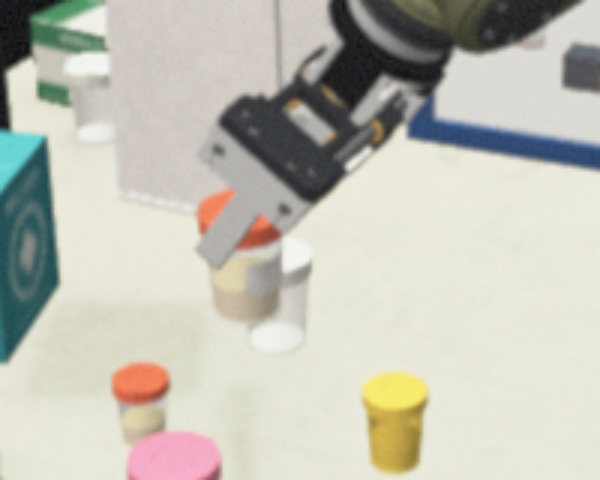

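The cup is lifted and upright. Carrying it across in front of the locker.

Request:
{"fn": "send_rows", "kwargs": {"commands": [[[-0.002, -0.02, 0.002], 0], [[-0.006, -0.055, 0.005], 0], [[-0.009, -0.092, 0.008], 0], [[-0.013, -0.13, 0.012], 0], [[-0.017, -0.168, 0.015], 0], [[-0.02, -0.205, 0.019], 0], [[-0.024, -0.24, 0.022], 0], [[-0.027, -0.275, 0.025], 0]]}}

```text
clock: 24.35
eef_pos: [551.3, 72.7, 158.0]
eef_rot: [-3.12, 0.609, 3.123]
wrist_force: [0.0, 0.2, -0.8]
finger_gap: 53.7
```

```bash
python3 -c "
from h import *
shift((560,0,160))
shift((575,-20,62))"
```

```text
t 24.35 p [551.3  72.7 158. ] tilt 34.9 az -0.057 x [-0.82   0.016 -0.572] y [ 0.032  0.999 -0.018] z [ 0.571 -0.033 -0.82 ] j [ 0.112  0.093  2.014 -0.228  0.442 -1.256] F [ 0.   0.2 -0.8] gap 53.7
target (560, 0, 160) shift m [-0.0094 -0.0724  0.0058]
t 24.35 p [551.3  72.7 158. ] tilt 34.9 az -0.057 x [-0.82   0.016 -0.572] y [ 0.032  0.999 -0.018] z [ 0.571 -0.033 -0.82 ] j [ 0.112  0.093  2.014 -0.228  0.442 -1.256] F [ 0.   0.2 -0.8] gap 53.7
target (575, -20, 62) shift m [ 0.034  -0.0901  0.0954]
```

```bash
python3 -c "
from h import *
s,p,Rm=st(); Rm=R.from_euler('xyz',[-3.1205,.6105,3.123]).as_matrix()
for w in [(575,-25,158),(595,-35,62)]: print((Rm.T@(np.array(w)-p)/1000).round(4))"
```

```text
[-0.0209 -0.0969  0.0167]
[ 0.0176 -0.1046  0.1071]
```

Request:
{"fn": "send_rows", "kwargs": {"commands": [[[-0.006, -0.027, 0.005], 0], [[-0.012, -0.054, 0.01], 0], [[-0.017, -0.079, 0.013], 0], [[-0.021, -0.097, 0.017], 0], [[-0.011, -0.099, 0.04], 0], [[-0.001, -0.101, 0.063], 0], [[0.009, -0.103, 0.086], 0], [[0.018, -0.105, 0.107], 0]]}}

```text
clock: 25.02
eef_pos: [594.1, -33.9, 60.2]
eef_rot: [-3.12, 0.607, 3.122]
wrist_force: [0.6, -0.1, -0.0]
finger_gap: 54.3
```

```bash
python3 -c "
from h import *
a=manip.camera('side');b=manip.camera('top')
cv2.imwrite('pics/g4.png',np.hstack([cv2.resize(a[160:310,210:410],(480,360)),cv2.resize(b[120:320,260:400],(252,360))])[:,:,::-1])
shift((630,-43.5,62))
shift((685,-43.5,62))"
```

```text
t 25.12 p [592.9 -33.6  58.3] tilt 34.5 az -0.056 x [-0.824  0.017 -0.567] y [ 0.032  0.999 -0.017] z [ 0.566 -0.032 -0.824] j [-0.14   0.346  1.988  0.228  0.212 -1.893] F [-0.3 -0.3 -0.8] gap 54.0
target (630, -43.5, 62) shift m [-0.0328 -0.0088  0.0182]
t 25.12 p [592.9 -33.6  58.3] tilt 34.5 az -0.056 x [-0.824  0.017 -0.567] y [ 0.032  0.999 -0.017] z [ 0.566 -0.032 -0.824] j [-0.14   0.346  1.988  0.228  0.212 -1.893] F [-0.3 -0.3 -0.8] gap 54.0
target (685, -43.5, 62) shift m [-0.0781 -0.007   0.0494]
```

View pics/g4.png

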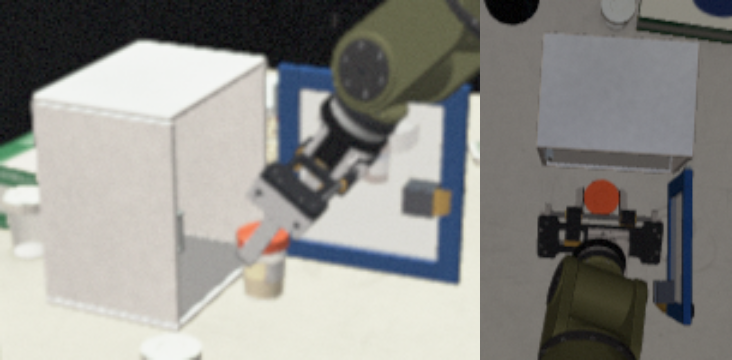

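```bash
python3 -c "
from h import *
b=cv2.imread('pics/g4.png')
print(onz('top',(327.8,228.9),82).round(1))
from fit import *
p=[632.3,-45.1,-.031]
for q in [(0,100,8),(0,-100,8),(0,108,0),(0,-108,0),(0,108,235),(0,-108,235)]: print(q,lw(p,q).round(0),proj('top',lw(p,q)).round(1),proj('side',lw(p,q)).round(1))
t=cv2.imread('pics/top0.png')
cv2.imwrite('pics/e.png',cv2.resize(t[190:225,285:385],(800,280),interpolation=cv2.INTER_CUBIC))
"
```

```text
[582.5 -34.2  82. ]
(0, 100, 8) [[635.  55.   8.]] [[296.8 211.7]] [[286.7 294.5]]
(0, -100, 8) [[ 629. -145.    8.]] [[365.8 215.7]] [[321.  263.8]]
(0, 108, 0) [[636.  63.   0.]] [[294.1 211.8]] [[285.2 298.8]]
(0, -108, 0) [[ 629. -153.    0.]] [[368.2 216.2]] [[322.3 265.3]]
(0, 108, 235) [[636.  63. 235.]] [[290.6 201.6]] [[282.2 207.8]]
(0, -108, 235) [[ 629. -153.  235.]] [[378.6 206.7]] [[321.8 183.3]]
```

View pics/e.png

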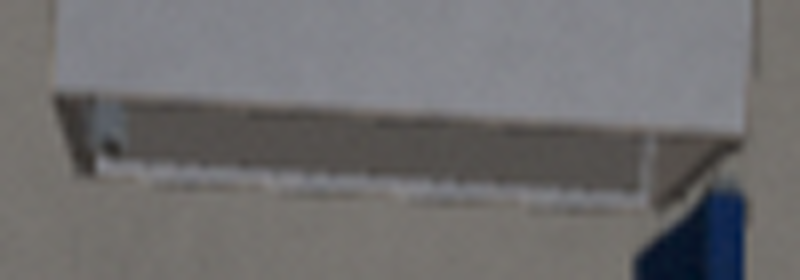

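Request:
{"fn": "send_rows", "kwargs": {"commands": [[[-0.003, -0.002, -0.004], 0], [[-0.013, -0.004, 0.002], 0], [[-0.023, -0.007, 0.009], 0], [[-0.033, -0.01, 0.016], 0], [[-0.043, -0.01, 0.023], 0], [[-0.052, -0.009, 0.03], 0], [[-0.06, -0.009, 0.036], 0], [[-0.06, -0.009, 0.036], 0]]}}

```text
clock: 25.78
eef_pos: [666.2, -44.7, 70.8]
eef_rot: [-3.12, 0.613, 3.123]
wrist_force: [-0.3, 0.6, 0.3]
finger_gap: 53.6
```

```bash
python3 -c "
from h import *
a=manip.camera('side');b=manip.camera('top')
cv2.imwrite('pics/g5.png',np.hstack([cv2.resize(a[160:310,210:410],(480,360)),cv2.resize(b[120:320,260:400],(252,360))])[:,:,::-1])
shift((685,-45,62))"
```

```text
t 25.88 p [664.6 -44.6  69.7] tilt 35.1 az -0.056 x [-0.819  0.015 -0.574] y [ 0.031  0.999 -0.018] z [ 0.574 -0.032 -0.819] j [-0.142  0.452  1.793  0.173  0.29  -1.837] F [-1.   0.6 -0.2] gap 53.6
target (685, -45, 62) shift m [-0.0122  0.0003  0.018 ]
```

View pics/g5.png

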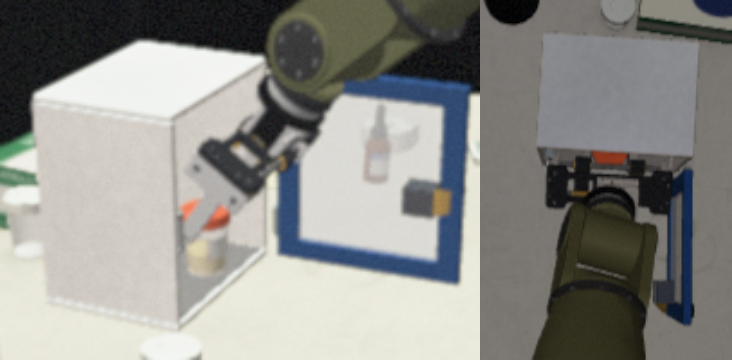

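Request:
{"fn": "send_rows", "kwargs": {"commands": [[[-0.004, 0, 0.006], 0], [[-0.008, 0, 0.012], 0], [[-0.012, 0, 0.018], 0], [[-0.0115, 0, 0.019], 0], [[-0.011, 0, 0.02], 0], [[-0.0105, 0, 0.021], 0], [[-0.01, 0, 0.0215], 0], [[-0.01, 0, 0.0215], 0]]}}

```text
clock: 26.55
eef_pos: [685.3, -45.5, 56.9]
eef_rot: [-3.12, 0.611, 3.123]
wrist_force: [0.1, 0.4, 0.6]
finger_gap: 54.1
```

```bash
python3 -c "
from h import *
show()"
```

```text
t 26.55 p [685.3 -45.5  56.9] tilt 35.0 az -0.056 x [-0.819  0.015 -0.574] y [ 0.031  0.999 -0.018] z [ 0.573 -0.032 -0.819] j [-0.138  0.511  1.738  0.167  0.286 -1.829] F [0.1 0.4 0.6] gap 54.1
```

Request:
{"fn": "send_rows", "kwargs": {"commands": [[[0.0006, 0, 0.0008], 0], [[0.0012, 0, 0.0016], 0], [[0.0012, 0, 0.0016], 0], [[0.0012, 0, 0.0016], 0], [[0.0012, 0, 0.0016], 0], [[0.0012, 0, 0.0016], 0], [[0.0012, 0, 0.0016], 0], [[0.0012, 0, 0.0016], 0]]}}

```text
clock: 27.22
eef_pos: [686.4, -45.7, 56.8]
eef_rot: [-3.119, 0.615, 3.123]
wrist_force: [-2.6, 0.1, 10.7]
finger_gap: 54.0
```

```bash
python3 -c "
from h import *
show()"
```

```text
t 27.22 p [686.4 -45.7  56.8] tilt 35.2 az -0.057 x [-0.817  0.015 -0.577] y [ 0.031  0.999 -0.018] z [ 0.576 -0.033 -0.817] j [-0.138  0.513  1.738  0.17   0.281 -1.832] F [-2.6  0.1 10.7] gap 54.0
```

Contact with the locker floor (10.7 N up). Releasing.

Request:
{"fn": "send_rows", "kwargs": {"commands": [[[-0.0006, 0, -0.0008], 0], [[-0.0006, 0, -0.0008], 0], [[-0.0006, 0, -0.0008], 0], [[-0.0006, 0, -0.0008], 0], [[-0.0006, 0, -0.0008], 0], [[-0.0006, 0, -0.0008], 0], [[-0.0006, 0, -0.0008], 0], [[-0.0006, 0, -0.0008], 0]], "hand": -0.6}}

```text
clock: 27.88
eef_pos: [685.2, -45.5, 55.5]
eef_rot: [-3.12, 0.61, 3.123]
wrist_force: [-0.4, 0.7, -0.2]
finger_gap: 75.4
```

Request:
{"fn": "send_rows", "kwargs": {"commands": [[[0, 0, -0.006], 0], [[0, 0, -0.018], 0], [[0, 0, -0.03], 0], [[0, 0, -0.045], 0], [[0, 0, -0.06], 0], [[0, 0, -0.075], 0], [[0, 0, -0.09], 0], [[0, 0, -0.105], 0]]}}

```text
clock: 28.55
eef_pos: [624.4, -42.1, 142.5]
eef_rot: [-3.12, 0.611, 3.123]
wrist_force: [-0.4, -1.0, 0.0]
finger_gap: 75.2
```

```bash
python3 -c "
from h import *
a=manip.camera('side');b=manip.camera('top')
cv2.imwrite('pics/g6.png',np.hstack([cv2.resize(a[160:310,210:410],(480,360)),cv2.resize(b[120:320,260:400],(252,360))])[:,:,::-1])
show()"
```

```text
t 28.65 p [625.1 -42.1 144. ] tilt 35.2 az -0.057 x [-0.817  0.015 -0.576] y [ 0.031  0.999 -0.018] z [ 0.575 -0.033 -0.817] j [-0.149  0.256  1.859  0.131  0.418 -1.797] F [-0.1  0.8 -0.6] gap 75.2
```

View pics/g6.png

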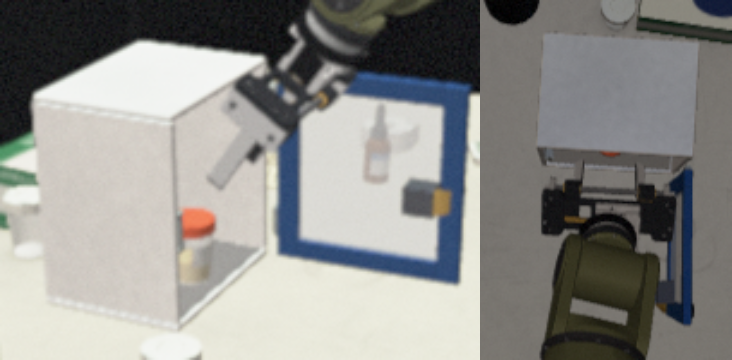

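The cup stands upright inside (side crop about (195,250)). Next is the door. To stay off the j6 limit on the door's outer side, I'll turn the tool a half turn about its own axis while retreating upward, and close the fingers.

```bash
python3 -c "
from h import *
shift((500,-80,340))"
```

```text
t 28.65 p [625.1 -42.1 144. ] tilt 35.2 az -0.057 x [-0.817  0.015 -0.576] y [ 0.031  0.999 -0.018] z [ 0.575 -0.033 -0.817] j [-0.149  0.256  1.859  0.131  0.418 -1.797] F [-0.1  0.8 -0.6] gap 75.2
target (500, -80, 340) shift m [-0.0112 -0.0453 -0.2309]
```

Request:
{"fn": "send_rows", "kwargs": {"commands": [[[-0.001, 0, -0.025], 0], [[-0.003, 0, -0.055], 0], [[-0.004, 0, -0.085], 0], [[-0.006, 0, -0.115], 0.1], [[-0.007, -0.01, -0.145], 0.22], [[-0.008, -0.02, -0.175], 0.34], [[-0.01, -0.032, -0.205], 0.46], [[-0.011, -0.045, -0.231], 0.58]], "hand": 1}}

```text
clock: 29.32
eef_pos: [499.7, -79.9, 339.4]
eef_rot: [2.788, 0.51, 2.438]
wrist_force: [-0.5, -0.3, 0.2]
finger_gap: 25.0
```

```bash
python3 -c "
from h import *
shift((420,-240,340))"
```

```text
t 29.32 p [499.7 -79.9 339.4] tilt 35.1 az -0.056 x [-0.665  0.565 -0.488] y [0.478 0.825 0.303] z [ 0.573 -0.032 -0.819] j [-0.308 -0.222  1.867  0.183  0.908 -1.338] F [-0.5 -0.3  0.2] gap 25.0
target (420, -240, 340) shift m [-0.0377 -0.17   -0.0411]
```

Request:
{"fn": "send_rows", "kwargs": {"commands": [[[-0.005, -0.021, -0.005], 0.12], [[-0.01, -0.042, -0.01], 0.24], [[-0.014, -0.064, -0.015], 0.36], [[-0.019, -0.085, -0.02], 0.48], [[-0.024, -0.106, -0.025], 0.6], [[-0.028, -0.128, -0.03], 0.72], [[-0.033, -0.149, -0.036], 0.84], [[-0.038, -0.17, -0.041], 0.96]]}}

```text
clock: 29.98
eef_pos: [421.1, -241.7, 338.9]
eef_rot: [2.531, 0.032, 1.56]
wrist_force: [1.1, -1.1, 0.4]
finger_gap: -0.1
```

Request:
{"fn": "send_rows", "kwargs": {"commands": [[[0, 0, 0], 0.12], [[0, 0, 0], 0.24], [[0, 0, 0], 0.36], [[0, 0, 0], 0.48], [[0, 0, 0], 0.6], [[0, 0, 0], 0.72], [[0, 0, 0], 0.84], [[0, 0, 0], 0.96]]}}

```text
clock: 30.65
eef_pos: [421.8, -240.7, 338.7]
eef_rot: [2.734, -0.468, 0.708]
wrist_force: [0.3, 0.6, 0.2]
finger_gap: 0.5
```

```bash
python3 -c "
from h import *
show()
shift((455,-235,197))
a=manip.camera('side');b=manip.camera('top')
cv2.imwrite('pics/g7.png',np.hstack([cv2.resize(a[160:310,210:410],(480,360)),cv2.resize(b[120:320,260:400],(252,360))])[:,:,::-1])
"
```

```text
t 30.65 p [ 421.8 -240.7  338.7] tilt 35.0 az -0.056 x [0.678 0.581 0.451] y [ 0.461 -0.814  0.354] z [ 0.572 -0.032 -0.819] j [-0.819 -0.217  1.864  0.467  1.075  0.004] F [0.3 0.6 0.2] gap 0.5
t 30.65 p [ 421.8 -240.7  338.7] tilt 35.0 az -0.056 x [0.678 0.581 0.451] y [ 0.461 -0.814  0.354] z [ 0.572 -0.032 -0.819] j [-0.819 -0.217  1.864  0.467  1.075  0.004] F [0.3 0.6 0.2] gap 0.5
target (455, -235, 197) shift m [-0.038  -0.0395  0.1349]
```

View pics/g7.png

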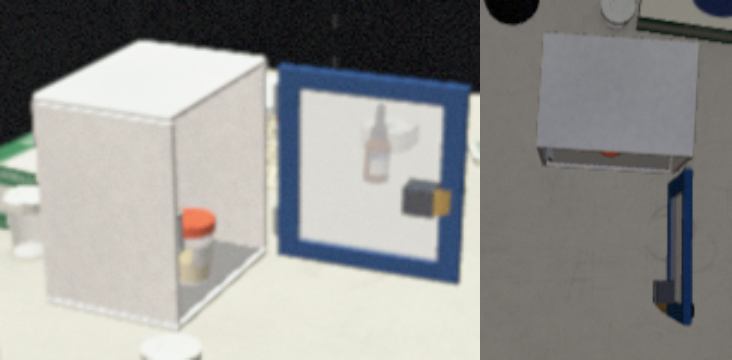

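Request:
{"fn": "send_rows", "kwargs": {"commands": [[[-0.005, -0.005, 0.017], 0.1], [[-0.01, -0.01, 0.034], 0.22], [[-0.014, -0.015, 0.051], 0.34], [[-0.019, -0.02, 0.068], 0.46], [[-0.024, -0.025, 0.085], 0.58], [[-0.029, -0.03, 0.102], 0.62], [[-0.034, -0.035, 0.119], 0.62], [[-0.038, -0.039, 0.135], 0.62]]}}

```text
clock: 31.42
eef_pos: [455.1, -235.5, 196.2]
eef_rot: [3.102, -0.609, 0.013]
wrist_force: [0.4, -0.5, 0.1]
finger_gap: 0.6
```

```bash
python3 -c "
from h import *
b=manip.camera('top')
cv2.imwrite('pics/g8.png',cv2.resize(b[120:340,260:480],(600,600),interpolation=cv2.INTER_CUBIC)[:,:,::-1])
s,p,Rm=show()
H=np.array([615,-152.7])
for th,d in [(1.623,13),(1.45,13),(1.25,13),(1.05,13),(.85,12),(.65,11),(.45,10),(.3,9),(.2,8),(.1,7),(0,7)]:
    a=np.pi/2+th-.031; u=np.array([np.cos(a),np.sin(a)]); n=np.array([np.cos(a-np.pi/2),np.sin(a-np.pi/2)])
    t=H+162*u-d*n; w=np.r_[t,197]; print(th,w.round(0),(Rm.T@(w-p)/1000).round(3))
"
```

```text
t 31.47 p [ 454.8 -234.7  193.2] tilt 34.8 az -0.052 x [0.822 0.009 0.57 ] y [-0.009 -1.     0.03 ] z [ 0.57  -0.03  -0.821] j [-0.743 -0.027  2.044  0.583  0.722  0.462] F [-0.4  0.3 -4.1] gap 0.1
1.623 [ 453. -169.  197.] [ 0.002 -0.065 -0.006]
1.45 [ 453. -141.  197.] [ 0.001 -0.093 -0.007]
1.25 [ 458. -109.  197.] [ 0.006 -0.125 -0.005]
1.05 [470. -79. 197.] [ 0.016 -0.156  0.001]
0.85 [488. -51. 197.] [ 0.032 -0.184  0.011]
0.65 [512. -27. 197.] [ 0.051 -0.208  0.023]
0.45 [540.  -9. 197.] [ 0.074 -0.227  0.039]
0.3 [563.   1. 197.] [ 0.094 -0.237  0.052]
0.2 [580.   6. 197.] [ 0.107 -0.241  0.061]
0.1 [597.   8. 197.] [ 0.121 -0.244  0.071]
0 [613.   9. 197.] [ 0.134 -0.245  0.08 ]
```

View pics/g8.png

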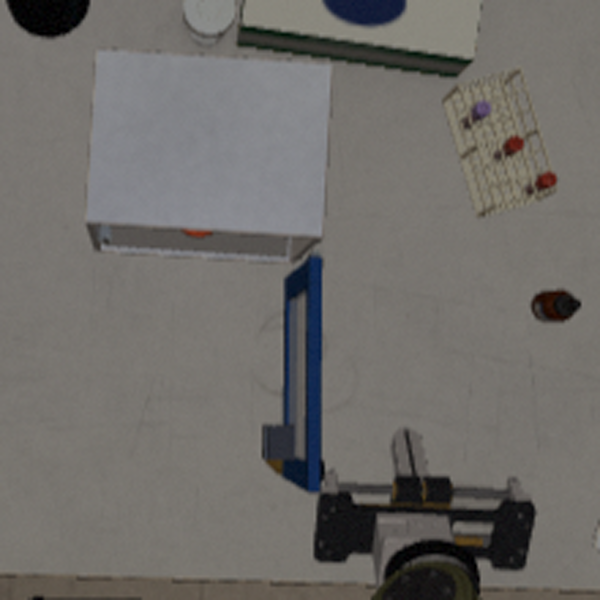

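The fingers are on the door's outer side, the body is above the door's top edge, and the cup and bottle are untouched. Pushing along the door's arc.

Request:
{"fn": "send_rows", "kwargs": {"commands": [[[0.005, -0.02, -0.011], 0], [[0.005, -0.04, -0.011], 0], [[0.005, -0.056, -0.01], 0], [[0.005, -0.068, -0.01], 0], [[0.004, -0.08, -0.011], 0], [[0.004, -0.093, -0.011], 0], [[0.006, -0.109, -0.01], 0], [[0.009, -0.125, -0.009], 0]]}}

```text
clock: 32.13
eef_pos: [459.0, -109.9, 206.8]
eef_rot: [3.102, -0.61, 0.012]
wrist_force: [0.8, -1.0, -0.1]
finger_gap: 0.3
```

```bash
cat > arc.py <<'E'
from h import *
import sys
s,p,Rm=show()
H=np.array([615,-152.7])
for th,d in [(1.25,13),(1.05,13),(.85,12),(.65,11),(.45,10),(.3,9),(.2,8),(.1,7),(0,7),(0,2)]:
    a=np.pi/2+th-.031; u=np.array([np.cos(a),np.sin(a)]); n=np.array([np.cos(a-np.pi/2),np.sin(a-np.pi/2)])
    t=H+162*u-d*n; w=np.r_[t,202]; print(th,w.round(0),(Rm.T@(w-p)/1000).round(3))
E
python3 arc.py; python3 -c "
from h import *
b=manip.camera('top')
cv2.imwrite('pics/g9.png',cv2.resize(b[120:340,260:480],(600,600),interpolation=cv2.INTER_CUBIC)[:,:,::-1])"
```

```text
t 32.13 p [ 459.  -109.9  206.8] tilt 35.0 az -0.057 x [0.819 0.01  0.573] y [-0.011 -0.999  0.033] z [ 0.573 -0.033 -0.819] j [-0.435 -0.188  2.153  0.367  0.632  0.899] F [ 0.8 -1.  -0.1] gap 0.3
1.25 [ 458. -109.  202.] [-0.003 -0.001  0.004]
1.05 [470. -79. 202.] [ 0.007 -0.031  0.009]
0.85 [488. -51. 202.] [ 0.022 -0.06   0.019]
0.65 [512. -27. 202.] [ 0.042 -0.083  0.032]
0.45 [540.  -9. 202.] [ 0.065 -0.102  0.047]
0.3 [563.   1. 202.] [ 0.084 -0.112  0.06 ]
0.2 [580.   6. 202.] [ 0.097 -0.117  0.069]
0.1 [597.   8. 202.] [ 0.111 -0.12   0.079]
0 [613.   9. 202.] [ 0.125 -0.121  0.088]
0 [618.   9. 202.] [ 0.129 -0.121  0.091]
```

View pics/g9.png

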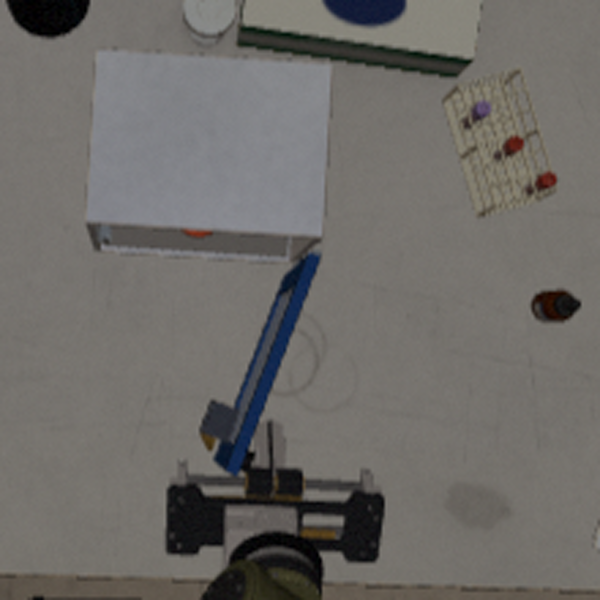

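Request:
{"fn": "send_rows", "kwargs": {"commands": [[[0.002, -0.016, 0.004], 0], [[0.007, -0.031, 0.008], 0], [[0.014, -0.046, 0.013], 0], [[0.022, -0.06, 0.018], 0], [[0.032, -0.072, 0.024], 0], [[0.042, -0.083, 0.031], 0], [[0.053, -0.093, 0.038], 0], [[0.065, -0.102, 0.046], 0]]}}

```text
clock: 32.85
eef_pos: [540.6, -9.1, 203.1]
eef_rot: [3.102, -0.61, 0.012]
wrist_force: [-0.2, -1.3, 0.0]
finger_gap: 0.6
```

```bash
python3 arc.py; python3 -c "
from h import *
b=manip.camera('top')
cv2.imwrite('pics/g10.png',cv2.resize(b[120:340,260:480],(600,600),interpolation=cv2.INTER_CUBIC)[:,:,::-1])"
```

```text
t 32.85 p [540.6  -9.1 203.1] tilt 35.0 az -0.057 x [0.82  0.01  0.573] y [-0.011 -0.999  0.032] z [ 0.573 -0.032 -0.819] j [-0.096 -0.018  2.011  0.044  0.539  1.445] F [-0.2 -1.3  0. ] gap 0.6
1.25 [ 458. -109.  202.] [-0.069  0.101 -0.043]
1.05 [470. -79. 202.] [-0.059  0.07  -0.037]
0.85 [488. -51. 202.] [-0.044  0.042 -0.028]
0.65 [512. -27. 202.] [-0.024  0.018 -0.015]
0.45 [540.  -9. 202.] [-0.001 -0.     0.001]
0.3 [563.   1. 202.] [ 0.018 -0.01   0.014]
0.2 [580.   6. 202.] [ 0.032 -0.015  0.023]
0.1 [597.   8. 202.] [ 0.046 -0.018  0.033]
0 [613.   9. 202.] [ 0.059 -0.019  0.042]
0 [618.   9. 202.] [ 0.063 -0.019  0.045]
```

View pics/g10.png

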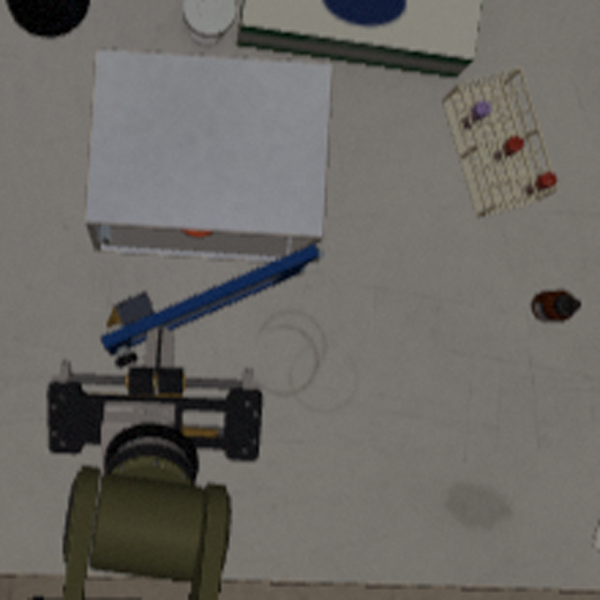

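Request:
{"fn": "send_rows", "kwargs": {"commands": [[[0.006, -0.003, 0.005], 0], [[0.012, -0.007, 0.009], 0], [[0.018, -0.01, 0.014], 0], [[0.025, -0.013, 0.019], 0], [[0.032, -0.015, 0.023], 0], [[0.039, -0.017, 0.028], 0], [[0.045, -0.018, 0.032], 0], [[0.05, -0.019, 0.036], 0]]}}

```text
clock: 33.57
eef_pos: [602.1, 8.7, 201.3]
eef_rot: [3.105, -0.608, 0.008]
wrist_force: [-19.5, 0.1, 1.8]
finger_gap: 0.6
```

```bash
python3 arc.py|egrep '^(t|0 )'; python3 -c "
from h import *
b=manip.camera('top')
cv2.imwrite('pics/g11.png',cv2.resize(b[180:260,270:390],(780,520),interpolation=cv2.INTER_CUBIC)[:,:,::-1])"
```

```text
t 33.57 p [602.1   8.7 201.3] tilt 34.9 az -0.057 x [0.821 0.006 0.572] y [-0.013 -0.999  0.03 ] z [ 0.571 -0.032 -0.82 ] j [-0.043  0.127  1.861 -0.015  0.544  1.542] F [-19.5   0.1   1.8] gap 0.6
0 [613.   9. 202.] [ 0.009 -0.001  0.006]
0 [618.   9. 202.] [ 0.013 -0.001  0.008]
```

View pics/g11.png

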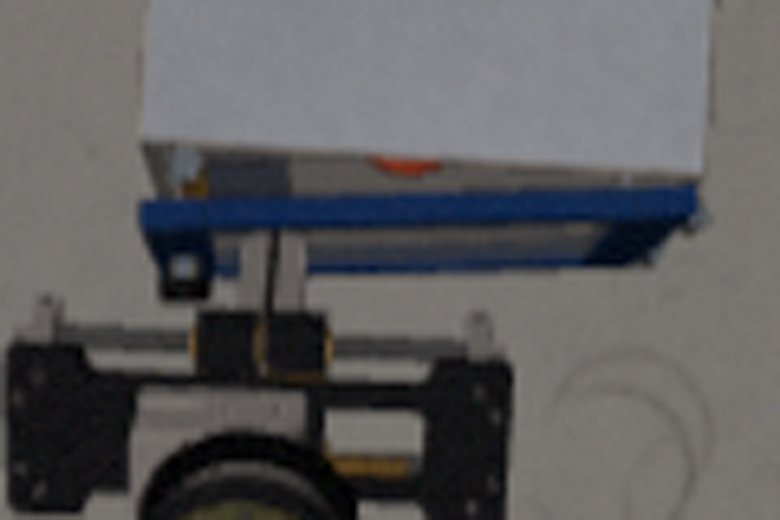

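Request:
{"fn": "send_rows", "kwargs": {"commands": [[[0, 0, 0], 0], [[0, 0, 0], 0], [[0, 0, 0], 0], [[0, 0, 0], 0], [[0, 0, 0], 0], [[0, 0, 0], 0], [[0, 0, 0], 0], [[0, 0, 0], 0]]}}

```text
clock: 34.28
eef_pos: [601.8, 8.8, 201.5]
eef_rot: [3.105, -0.61, 0.008]
wrist_force: [-2.7, 0.1, -1.4]
finger_gap: 0.4
```

```bash
python3 arc.py|egrep '^(t|0 )'; python3 -c "
from h import *
b=manip.camera('top');a=manip.camera('side')
cv2.imwrite('pics/g12.png',np.vstack([cv2.resize(b[180:260,270:390],(450,300),interpolation=cv2.INTER_CUBIC),cv2.resize(a[170:310,210:420],(450,300),interpolation=cv2.INTER_CUBIC)])[:,:,::-1])"
```

```text
t 34.28 p [601.8   8.8 201.5] tilt 35.0 az -0.056 x [0.82  0.006 0.573] y [-0.013 -0.999  0.03 ] z [ 0.573 -0.032 -0.819] j [-0.043  0.126  1.863 -0.015  0.543  1.542] F [-2.7  0.1 -1.4] gap 0.4
0 [613.   9. 202.] [ 0.01  -0.001  0.006]
0 [618.   9. 202.] [ 0.014 -0.001  0.009]
```

View pics/g12.png

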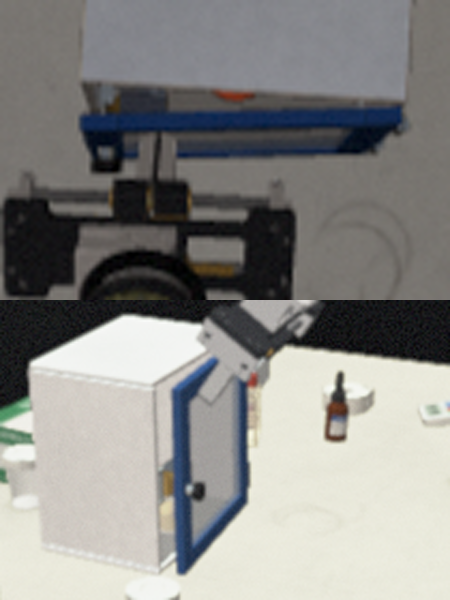

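Request:
{"fn": "send_rows", "kwargs": {"commands": [[[0.001, 0, 0.0007], 0], [[0.002, 0, 0.0014], 0], [[0.003, 0, 0.0021], 0], [[0.004, 0, 0.0028], 0], [[0.005, 0, 0.0035], 0], [[0.006, 0, 0.0042], 0], [[0.007, 0, 0.0049], 0], [[0.008, 0, 0.0056], 0]]}}

```text
clock: 35.05
eef_pos: [611.5, 8.7, 201.1]
eef_rot: [3.105, -0.609, 0.008]
wrist_force: [0.3, -0.4, -0.4]
finger_gap: 0.5
```

```bash
python3 arc.py|egrep '^(t|0 )'
```

```text
t 35.05 p [611.5   8.7 201.1] tilt 35.0 az -0.056 x [0.82  0.006 0.572] y [-0.013 -0.999  0.03 ] z [ 0.572 -0.032 -0.82 ] j [-0.042  0.148  1.838 -0.015  0.546  1.543] F [ 0.3 -0.4 -0.4] gap 0.5
0 [613.   9. 202.] [ 0.002 -0.001  0.   ]
0 [618.   9. 202.] [ 0.006 -0.001  0.003]
```

```bash
python3 -c "
from h import *
b=manip.camera('top');a=manip.camera('side')
cv2.imwrite('pics/g13.png',np.vstack([cv2.resize(b[180:260,270:390],(450,300),interpolation=cv2.INTER_CUBIC),cv2.resize(a[170:310,210:420],(450,300),interpolation=cv2.INTER_CUBIC)])[:,:,::-1]);show()"
```

```text
t 35.15 p [612.3   8.7 202.2] tilt 35.1 az -0.056 x [0.819 0.006 0.574] y [-0.013 -0.999  0.03 ] z [ 0.574 -0.032 -0.818] j [-0.042  0.148  1.837 -0.015  0.545  1.543] F [-0.4  0.1  0.3] gap 0.5
```

View pics/g13.png

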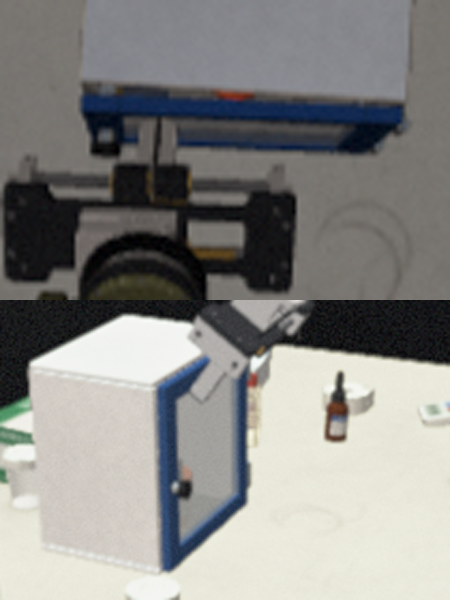

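It looks shut, or close to it. I'll push on until it meets a firm stop.

Request:
{"fn": "send_rows", "kwargs": {"commands": [[[0.0008, 0, 0.0006], 0], [[0.0016, 0, 0.0012], 0], [[0.0024, 0, 0.0017], 0], [[0.0032, 0, 0.0023], 0], [[0.004, 0, 0.0028], 0], [[0.004, 0, 0.0028], 0], [[0.004, 0, 0.0028], 0], [[0.004, 0, 0.0028], 0]]}}

```text
clock: 35.82
eef_pos: [616.1, 8.6, 201.6]
eef_rot: [3.105, -0.609, 0.008]
wrist_force: [-11.1, 0.2, 5.2]
finger_gap: 0.7
```

```bash
python3 -c "
from h import *
show()"
```

```text
t 35.82 p [616.1   8.6 201.6] tilt 35.0 az -0.056 x [0.82  0.006 0.572] y [-0.013 -0.999  0.03 ] z [ 0.572 -0.032 -0.82 ] j [-0.042  0.157  1.826 -0.016  0.549  1.544] F [-11.1   0.2   5.2] gap 0.7
```

Request:
{"fn": "send_rows", "kwargs": {"commands": [[[0.0004, 0, 0.0003], 0], [[0.0008, 0, 0.0006], 0], [[0.0012, 0, 0.0009], 0], [[0.0016, 0, 0.0011], 0], [[0.0016, 0, 0.0011], 0], [[0.0016, 0, 0.0011], 0], [[0.0016, 0, 0.0011], 0], [[0.0016, 0, 0.0011], 0]]}}

```text
clock: 36.48
eef_pos: [616.8, 8.8, 199.7]
eef_rot: [3.105, -0.605, 0.007]
wrist_force: [-13.5, 0.3, -1.0]
finger_gap: 0.7
```

```bash
python3 -c "
from h import *
show()"
```

```text
t 36.48 p [616.8   8.8 199.7] tilt 34.7 az -0.056 x [0.823 0.006 0.568] y [-0.013 -0.999  0.03 ] z [ 0.568 -0.032 -0.822] j [-0.042  0.163  1.822 -0.016  0.551  1.544] F [-13.5   0.3  -1. ] gap 0.7
```

A firm stop, 13.5 N at the expected shut position. Backing off to check that it stays.

Request:
{"fn": "send_rows", "kwargs": {"commands": [[[-0.004, 0, -0.003], 0], [[-0.012, 0, -0.009], 0], [[-0.025, 0, -0.02], 0], [[-0.04, 0, -0.034], 0], [[-0.055, 0, -0.05], 0], [[-0.07, 0, -0.07], 0], [[-0.08, 0, -0.095], 0], [[-0.09, 0, -0.12], 0]]}}

```text
clock: 37.15
eef_pos: [474.7, 11.9, 248.5]
eef_rot: [3.105, -0.61, 0.008]
wrist_force: [0.6, 0.6, 1.0]
finger_gap: 0.4
```

Request:
{"fn": "send_rows", "kwargs": {"commands": [[[0, 0.02, -0.03], 0], [[0, 0.05, -0.06], 0], [[0, 0.08, -0.09], 0], [[0, 0.11, -0.12], 0], [[0, 0.14, -0.13], 0], [[0, 0.17, -0.13], 0], [[0, 0.2, -0.13], 0], [[0, 0.23, -0.13], 0]]}}

```text
clock: 37.82
eef_pos: [397.8, -215.7, 362.5]
eef_rot: [3.103, -0.612, 0.008]
wrist_force: [0.2, -0.3, -0.5]
finger_gap: 0.5
```

```bash
python3 -c "
from h import *
b=manip.camera('top');a=manip.camera('side')
cv2.imwrite('pics/h1.png',np.vstack([cv2.resize(b[180:230,270:390],(720,300),interpolation=cv2.INTER_CUBIC),cv2.resize(a[170:310,180:430],(535,300),interpolation=cv2.INTER_CUBIC)[:, :] if 0 else cv2.resize(a[190:300,170:434],(720,300),interpolation=cv2.INTER_CUBIC)])[:,:,::-1])
cv2.imwrite('pics/h1full.png',b[:,:,::-1]);cv2.imwrite('pics/h1side.png',a[:,:,::-1]);show()
from fit import *
p=[632.3,-45.1,-.031]
for th in(0,.03,.06,.1):
  print(th,proj('top',[lw(p,dl(th,214,0,230))[0],lw(p,dl(th,0,0,230))[0]]).round(1).tolist(),proj('side',[lw(p,dl(th,214,0,230))[0],lw(p,dl(th,214,0,5))[0]]).round(1).tolist())"
```

```text
t 37.92 p [ 397.9 -217.2  361.4] tilt 35.0 az -0.06 x [0.82  0.003 0.573] y [-0.017 -0.999  0.03 ] z [ 0.572 -0.035 -0.819] j [-0.822 -0.311  1.884  0.45   1.141  0.656] F [-0.4  0.3 -0. ] gap 0.4
0 [[291.2, 207.6], [378.1, 212.6]] [[288.1, 210.4], [290.6, 297.7]]
0.03 [[291.1, 210.2], [378.1, 212.6]] [[290.6, 210.8], [293.0, 298.2]]
0.06 [[291.0, 212.7], [378.1, 212.6]] [[293.1, 211.1], [295.4, 298.7]]
0.1 [[291.1, 216.2], [378.1, 212.6]] [[296.6, 211.5], [298.6, 299.2]]
```

View pics/h1.png

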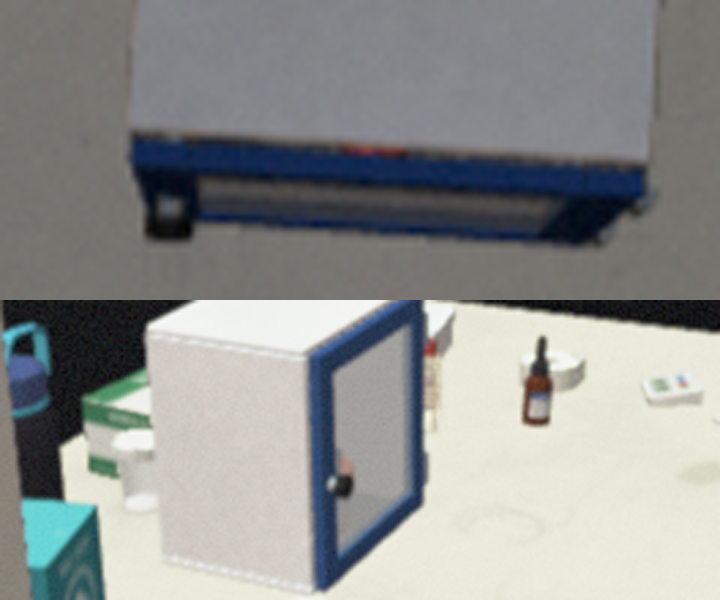

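View pics/h1side.png

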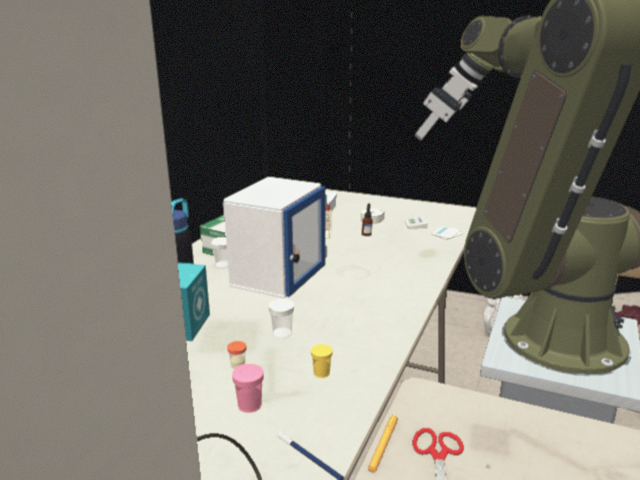

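```bash
python3 -c "
from h import *
def edge(img,x0,sc,cols):
    o=[]
    for c in cols:
        k=int((c-x0[0])*sc); col=img[:,k].astype(int); m=(col[:,0]-col[:,2]>35)
        r=np.nonzero(m)[0]
        if len(r): o.append((c,r[0]/sc+x0[1]))
    o=np.array(o); f=np.polyfit(o[:,0],o[:,1],1); return f[0].round(4),np.polyval(f,292).round(2),np.polyval(f,376).round(2)
g=cv2.imread('pics/g13.png')[:300]; h=cv2.imread('pics/h1full.png')[180:260,270:390]; h=cv2.resize(h,(450,300),interpolation=cv2.INTER_CUBIC)
g12=cv2.imread('pics/g12.png')[:300]
cols=range(295,375,2)
for i in (g12,g,h): print(edge(i,(270,180),3.75,cols))
"
```

```text
(np.float64(-0.0199), np.float64(210.59), np.float64(208.93))
(np.float64(0.0439), np.float64(205.19), np.float64(208.88))
(np.float64(0.0644), np.float64(203.38), np.float64(208.78))
```

```bash
python3 -c "
import cv2
a=cv2.imread('pics/h1side.png'); cv2.imwrite('pics/h2.png',cv2.resize(a[180:300,270:340],(350,600),interpolation=cv2.INTER_CUBIC))"
```

```text
(no output)
```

View pics/h2.png

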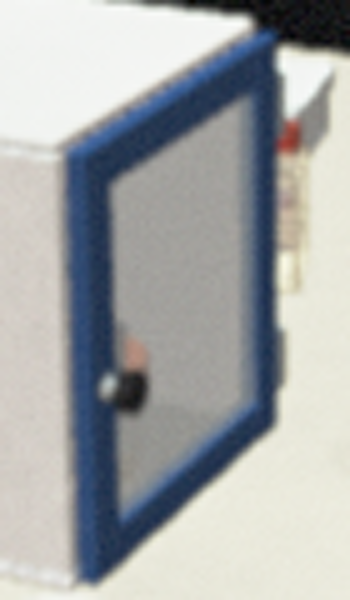

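View pics/h1full.png

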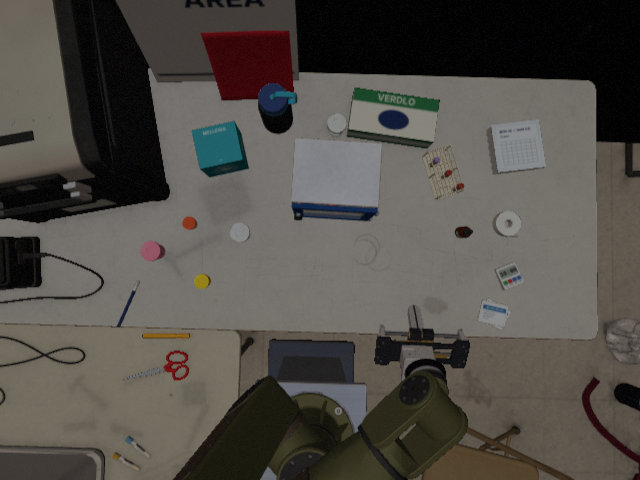

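```bash
python3 -c "
from h import *
print(proj('side',[(675,-45,80),(675,-45,66),(675,-45,8)]).round(1).tolist())
show(); print(manip.sign_off())"
```

```text
[[289.3, 250.4], [289.4, 255.3], [290.0, 275.6]]
t 37.92 p [ 397.9 -217.2  361.4] tilt 35.0 az -0.06 x [0.82  0.003 0.573] y [-0.017 -0.999  0.03 ] z [ 0.572 -0.035 -0.819] j [-0.822 -0.311  1.884  0.45   1.141  0.656] F [-0.4  0.3 -0. ] gap 0.4
the job is handed in; nothing more can be done
None
```

The orange-lidded cup is standing in the locker and the blue door is shut on it; I handed the job in at 37.9 s. The latch itself was never seen or pull-tested.

- **Tilt:** the rows cannot command tilt. I got 35° of forward tilt by reaching repeatedly past the arm's limit, in free air well above the work.
- **Cup:** I gripped the large orange lid (gap 54 mm), lifted it, carried it level, and set it down about 42 mm behind the front plane. The floor contact pressed back with about 11 N before I let go.
- **Door:** I swung it shut along its arc with closed fingers. It came to a firm stop at 13.5 N, above the 6–8 N the tongue needs.

What the last checks showed:

- **Door:** after backing off, its top edge in the top picture fits an angle of 0 to within about 0.01 rad, and it stayed there. I inferred the latching from that and from the push force.
- **Force while pushing:** the reading was near 0 at about 0.02 rad, before the final stop. A brief 19.5 N spike appeared when the fingers met the tongue, and it was 2.7 N at the next reading.
- **Cup inside:** only part of the orange lid shows through the pane, partly hidden by the knob. It sits at the expected height, a few pixels right of where I had predicted the lid's centre. I saw the whole cup upright before the door closed.
- **Bystanders:** the white-lidded cup, the dropper bottle and the look-alikes are where they started.

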